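# Set up the hot-water station for tea

## Task

Get the hot-water station ready for tea: swing the tap arm back clear of the board, move the tea canister from the drip grid to the white square with its label facing the front of the board (the long side away from the low upstand), then stand the jug on the drip grid with its spout pointing along the board at the coaster next to it, and stand every mug on a coaster of its own with its handle pointing to the front of the board. When all of them stand upright, centred and squarely turned in their places with the tap arm still out of the way, swing the tap back so that its nozzle is over the middle of the jug's mouth. Set everything down gently, without dropping it, and leave the sugar bowl and the teaspoon alone.

Things in the scene. Friction and masses are not known exactly. Their poses are not given: they have to be found in the camera images.
- board: Fixed wooden board, top 15 mm high, x -120..130, y -180..180 mm. Origin on the counter below its middle; x points to its back, y to its left (seen from its front), z up. Along the back edge is a wooden upstand, 45 mm high, x 118..130, y -70..180; the front is the other long edge (-x). Steel tap post at x 105, y -120: 24 mm thick (34 at the arm), 220 mm high. The marks on the board are flat.
- grid_spot (a point): Centre of the drip grid, a 100 mm square steel grille flush in the board's front right corner (board x -55, y -120 mm), on the board's top. Axes as the board's. The canister stands on it at the start.
- coaster1 (a point): Centre of the flat round cork coaster (84 mm across) in the middle of the front row, next to the drip grid (board x -55, y 0 mm), on the board's top. Axes as the board's.
- coaster2 (a point): Centre of the like coaster at the front left (board x -55, y +120 mm).
- coaster3 (a point): Centre of the like coaster in the middle of the back row (board x +55, y 0 mm).
- square_spot (a point): Centre of the flat white square, 80 mm, at the back left (board x +55, y +120 mm), on the board's top. Axes as the board's.
- tap (a joint): Tap arm angle about its upright post, rad. 0: parked, pointing along the board's -y, off its right end. Grows clockwise seen from above; at 1.57 it points along the board's -x (to the front), nozzle over the drip grid; larger angles lie over the coasters. Limits -0.1 and 2.5; under 0.3 is clear of the board. Stays where left (friction 0.12 N m).
- tap_hinge (a point): Point on the hinge axis in the post, 200 mm above the counter, level with the arm.
- tap_knob (a point): The grip on the arm's free end: an upright black cylinder 18 mm across; its top is 255 mm and this point 232 mm above the counter, 160 mm from the hinge axis. The arm itself is a steel tube 16 mm thick, 200 mm above the counter.
- tap_nozzle (a point): Centre of the nozzle's lower end, straight below the knob, 165 mm above the counter, nozzle 20 mm across.
- jug: Cylindrical open steel jug, upright at the start, outside diameter 66 mm, wall 4 mm, height 100 mm; a V-shaped spout at the rim on one side (reaching about 50 mm from the axis) and a handle on the far side from it (reaching 60 mm). Origin: centre of its underside; x axis points out through the spout, z up. 0.35 kg.
- jug_spout (a point): The spout's tip, 45 mm from the jug's axis, at rim height.
- jug_mouth (a point): Centre of the jug's mouth, at rim height.
- canister: Square grey tea canister, 60 mm wide with a dark lid 62 mm wide, 110 mm high, upright on the drip grid at the start at any turn. A paper label is on one side only, with a paper strip that runs up and over onto the lid on that side. Origin: centre of its underside; x axis points out through the label, z up. 0.3 kg.
- canister_label (a point): Middle of the label, 31 mm from the canister's axis.
- mug1: Blue ceramic mug, upright at the start, open, straight, outside diameter 62 mm, wall 4 mm, height 88 mm, one handle reaching 55 mm from the mug's axis and 9 mm thick. Origin: centre of its underside; its x axis points out through the handle, z up. 0.25 kg. There are two or three mugs; an absent one reads None from the start.
- mug2: Blue ceramic mug, upright at the start, open, straight, outside diameter 62 mm, wall 4 mm, height 88 mm, one handle reaching 55 mm from the mug's axis and 9 mm thick. Origin: centre of its underside; its x axis points out through the handle, z up. 0.25 kg. There are two or three mugs; an absent one reads None from the start.
- mug3: Blue ceramic mug, upright at the start, open, straight, outside diameter 62 mm, wall 4 mm, height 88 mm, one handle reaching 55 mm from the mug's axis and 9 mm thick. Origin: centre of its underside; its x axis points out through the handle, z up. 0.25 kg. There are two or three mugs; an absent one reads None from the start.
- mug1_handle (a point): Point in the handle of mug1, 45 mm from the mug's axis, half way up.
- mug2_handle (a point): Point in the handle of mug2, 45 mm from the mug's axis, half way up.
- mug3_handle (a point): Point in the handle of mug3, 45 mm from the mug's axis, half way up.
- sugar_bowl: Bystander: lidded round white sugar bowl, 72 mm across and 72 mm high, no handle, among the mugs. Origin: centre of its underside.
- teaspoon: Bystander: steel teaspoon, 150 mm long, lying on the counter under the parked tap arm.

How it is judged:
By the outcome, as a careful person would: the job done as asked, in the order asked, and still so for the second after the job is handed in, with the robot touching nothing.
Of mug1, mug2, mug3 only 2 to 3 are there at a start; the rules pass over those that are not, and their reading is None.
At some moment in a run one of mug1, mug2, mug3, jug, canister may be knocked a few centimetres aside while the robot is not near it.
It also fails if it takes over 210 s, if anything falls off the work surface, if the arm or the gripper's body presses on something with over 40 N, if the wrist force passes 120 N, or if a joint passes its speed limit or range.

## Robot

A 6-joint arm with a two-finger parallel gripper is mounted at the origin on the work surface. World frame = base frame: x ahead of the robot, y to its left, z up, the work surface at z = 0. Lengths are in m, angles in rad, forces in N, time in s.
With the tool pointing down it reaches from about 0.3 to 0.85 m from the base axis. Payload 4.2 kg.
Tool frame: the origin (TCP) lies at the very end of the fingers, on their centre line; the grasp point (between the pads) lies 19 mm behind it (r.grasp_offset is the distance from the TCP to the grasp point, in m); z points along the fingers, y is the line along which they close (so a half turn about z gives the same grasp; the last joint's range is limited). The gripper opens to 91 mm and grips with 3 to 60 N. Pads are 32 mm wide; open, the fingers measure 118 mm over their backs; the gripper's body (76 mm by 178 mm) begins 60 mm behind the grasp point.
Start: joints at [-1.326, 0.32, 1.565, -0, 1.257, -0.02], TCP at [0.15, -0.555, 0.214] pointing down, gripper open.
Joint ranges: [-3.11, 3.11], [-0.84, 2.01], [0.21, 2.61], [-1.34, 4.49], [0.05, 2.63], [-2.56, 2.56]. Speed limits (rad/s): [2.57, 2.57, 3.14, 3.14, 3.14, 3.14].

## Interface

Orientations are given as a 3x3 rotation matrix whose columns are the frame's x, y, z axes.
In Python, from rig import r gives the robot as it stands.
- The arm moves only by the shell command python3 -m handwheel 'ROWS' [FORCE]. ROWS is a JSON object of lists of equal length, an entry for each row: "delta_pos": the shift along the tool's x, y, z as a fraction of full scale, a list of three; "delta_rot": the turn, a rotation vector about the tool's x, y, z as a fraction of full scale, a list of three; "claw": the opening, from 0 (shut) to 1 (fully open). In form: {"delta_pos": [[x, y, z], ...], "delta_rot": [[wx, wy, wz], ...], "claw": [claw, ...]}. A call has 1 to 8 rows; each row shifts and turns the commanded pose from where the row before left it, along the tool's axes as they then stand; what a row does not reach is not made up. Full scale, the value 1, is 0.03 m for a shift and 0.12 rad for a turn. A row lasts 1/10 s, in which the tool goes at most 50 mm and 8.59 degrees, less where a joint would pass 70% of its speed; a pose out of reach is approached as far as the arm can. A call with a number of a shift or a turn outside -1 to 1 is refused whole. A call with a gripper value outside its range is refused whole. The fingers move at their own pace and stop on an object; FORCE is the grip in N (left out, the last holds). Time passes only in rows, so rows that do not move let the fingers close. It gives the time, the measured TCP pose, the force, the opening and the grip force at its end, in the units of the state.
- r.state(): the state, without advancing time (a new reading comes with each control period).
- r.camera(name): name is "scene" or "top" or "wrist"; returns (picture, depth): 384x512x3 uint8, red, green, blue; 384x512 float32, m along the optical axis (not along the pixel's ray), 0 where there is no reading.
- r.calibration(name): a dict with "vfov" (degrees; the focal length in pixels is half the picture's height over the tangent of half this angle, whatever the lens; pixels are square), "cx", "cy" (the principal point, pixels), "position" and "attitude" of the camera in the world. Camera axes: x right, y up, looking along -z (the intrinsics and any distortion apply to the point x, -y, -z); pixel columns grow to the right and rows downward; lengths in m; the calibration is good to about 2 mm. A picture is of the moment at which its call begins: read the wrist's pose just before it. calibration takes no time and is no camera call; for the wrist camera it gives the pose at the moment of the call.
- r.job_done(): hands the job in; it is judged then, once.
The state is a dict: "clock": time; "qpos": joint angles; "joint_vel": joint speeds; "joint_torque": joint torques, N m; "eef_pos": TCP position; "ee_rot": TCP orientation; "wrist_force": force on the tool from outside, world axes, zero at the start; "moment": the same for the moment, N m; "finger_gap": opening from 0.0 (shut) to 1.0 (fully open); "grip_force": force on a finger pad.
Only numpy, scipy, OpenCV 4.12 (cv2) and the standard library are available. Lean on these libraries where they do the work, as an engineer would, in place of code of your own. Each camera call takes 0.05 s, during which the arm holds its last target. There are 200 camera calls.

## Working session

There is one attempt and no reset: what is moved stays moved. The work goes in short steps, Python scripts to look and compute and a shell command to move; the robot and the scene stay as the last step left them, time stands still between calls to the robot, and variables do not carry over. Pictures are saved under pics/ and viewed, at most 14 in all, crops included, and the job is handed in when it is done.

```bash
ls; mkdir -p pics
python3 - <<'E'
from rig import r
import cv2,numpy as np
s=r.state(); print(s['clock'],s['eef_pos'],s['ee_rot'],s['finger_gap'])
for n in ('scene','top'):
    c=r.calibration(n); print(n,c)
    p,d=r.camera(n); cv2.imwrite(f'pics/{n}0.png',cv2.resize(p[:,:,::-1],(800,600),interpolation=cv2.INTER_CUBIC)); np.savez(f'{n}0.npz',p=p,d=d)
print(r.calibration('wrist'))
E
```

```text
pics
0.0 [ 0.1503612  -0.55446416  0.21310464] [[ 9.65143706e-01  2.61720144e-01 -4.39025433e-04]
 [ 2.61720510e-01 -9.65142109e-01  1.75614027e-03]
 [ 3.58953521e-05 -1.80982969e-03 -9.99998362e-01]] 0.9986572697217982
scene {'vfov': 46.342078956685846, 'cx': 260.15882051618394, 'cy': 195.4493205386672, 'position': array([1.18123883, 0.01647424, 1.12478242]), 'attitude': array([[-0.07274699, -0.83047002,  0.55229288],
       [ 0.99725441, -0.05288502,  0.05183452],
       [-0.013839  ,  0.55454732,  0.83203711]])}
top {'vfov': 56.225106030879864, 'cx': 264.448009760578, 'cy': 185.04155663155868, 'position': array([ 0.43645771, -0.03700507,  1.28344681]), 'attitude': array([[-0.01235105,  0.99732682, -0.07201856],
       [-0.99990737, -0.01190692,  0.00659294],
       [ 0.0057178 ,  0.07209332,  0.9973815 ]])}
{'vfov': 63.889366741569496, 'cx': 260.8627611775166, 'cy': 191.43714839280193, 'position': array([ 0.21635937, -0.53731392,  0.38429639]), 'attitude': array([[ 0.26137953,  0.93676222,  0.23271716],
       [-0.96523236,  0.25433936,  0.06031561],
       [-0.00268775, -0.2403914 ,  0.97067232]])}
```

View pics/scene0.png

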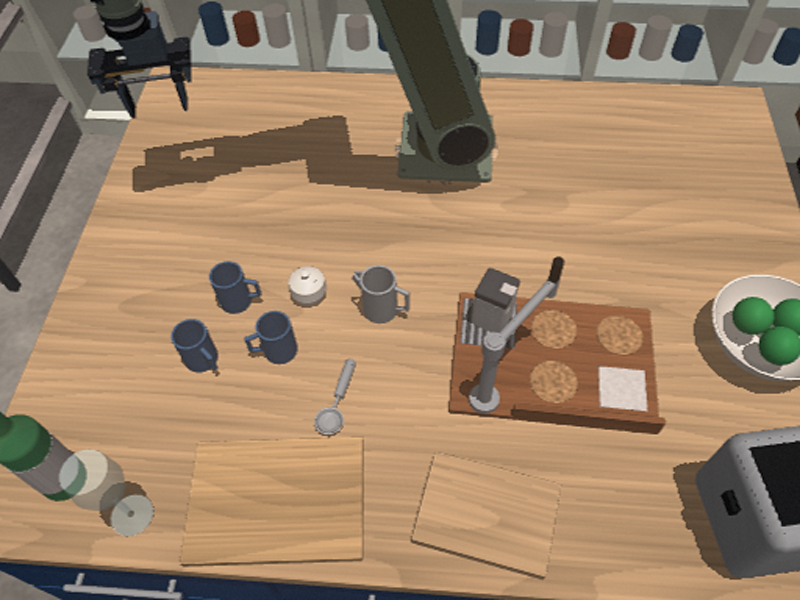

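View pics/top0.png

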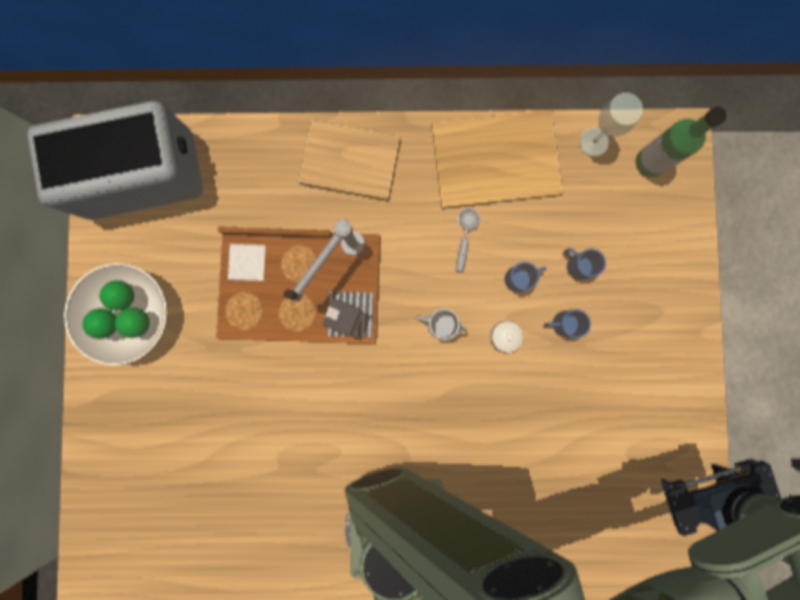

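The scene picture shows three blue mugs at (232,287), (195,345) and (275,337). The sugar bowl is at (307,285) and the jug at (380,292), with its spout to the left. The canister is on the grid at (495,300). The tap arm lies over coaster1, with its knob at (557,268). In the top view the board's front faces the robot.

```bash
cat > h.py <<'E'
from rig import r
import cv2,numpy as np
from scipy.optimize import least_squares,minimize
def cloud(n,save=None):
    c=r.calibration(n); p,d=r.camera(n)
    if save: cv2.imwrite(f'pics/{save}.png',cv2.resize(p[:,:,::-1],(800,600),interpolation=cv2.INTER_CUBIC))
    return back(c,p,d)
def back(c,p,d):
    f=192/np.tan(np.radians(c['vfov'])/2); v,u=np.mgrid[:384,:512]
    P=np.stack([(u-c['cx'])/f*d,-(v-c['cy'])/f*d,-d],-1)@np.array(c['attitude']).T+c['position']
    P[d==0]=np.nan
    return p,P
def hsv(p): return cv2.cvtColor(p,cv2.COLOR_RGB2HSV).astype(int)
E
python3 - <<'E'
from h import *
for n in('scene','top'):
    z=np.load(n+'0.npz'); p,P=back(r.calibration(n),z['p'],z['d']); h=hsv(p); Z=P[...,2]
    wood=(h[...,0]<22)&(h[...,1]>60)&(abs(Z)<.008)&(abs(P[...,1])<.5)&(P[...,0]>.25)&(P[...,0]<.8)
    A=P[wood]; k=np.linalg.lstsq(np.c_[A[:,:2],np.ones(len(A))],A[:,2],rcond=None)[0]
    print(n,'counter',k, 'std',np.std(A[:,2]-np.c_[A[:,:2],np.ones(len(A))]@k))
    inb=(P[...,0]>.2)&(P[...,0]<.75)&(abs(P[...,1])<.6)
    def comps(m,name,minpx=25):
        k,l,s,_=cv2.connectedComponentsWithStats((m&inb).astype(np.uint8))
        for i in range(1,k):
            if s[i,4]>=minpx:
                Q=P[l==i]; print(name,s[i,:5],Q.mean(0).round(4),'zmax',np.percentile(Q[:,2],[5,50,98]).round(4))
    white=(h[...,1]<45)&(h[...,2]>150)
    comps(white&(Z<.03),'whitesq'); comps(white&(Z>.08),'label/lid',8)
    comps((h[...,0]>100)&(h[...,0]<130)&(h[...,1]>70)&(Z>.02),'blue')
    comps((Z>.05)&(h[...,1]<60)&(Z<.13),'grey'); comps((Z>.175),'tap',10)
    # board: top wood colour darker
    b=(Z>.009)&(Z<.022); comps(b,'board',500)
E
```

```text
scene counter [-0.00169158  0.0006524   0.0015634 ] std 0.0022901756080453356
whitesq [461 203  25  30 134] [0.4862 0.5538 0.015 ] zmax [0.004  0.0141 0.0296]
whitesq [215 230  11  23  86] [ 0.6066 -0.1519  0.0193] zmax [0.0157 0.0193 0.0241]
whitesq [383 235  31  28 749] [0.5952 0.3376 0.0162] zmax [0.0125 0.0164 0.0206]
whitesq [301 249  19  14 103] [0.6415 0.1004 0.0272] zmax [0.0243 0.0274 0.0299]
whitesq [202 261  18  10  26] [ 0.6738 -0.1688  0.014 ] zmax [0.0098 0.0147 0.0179]
whitesq [204 264  13  12 122] [ 0.6857 -0.1717  0.0047] zmax [0.0005 0.005  0.0097]
label/lid [231 170  10  18  26] [ 0.4472 -0.1244  0.1008] zmax [0.0968 0.1008 0.1041]
label/lid [247 171   7   8   9] [ 0.4298 -0.0799  0.0995] zmax [0.0958 0.1004 0.1023]
label/lid [320 181  11   8  55] [0.4723 0.1275 0.1266] zmax [0.1228 0.1267 0.1304]
label/lid [310 181  44  43 259] [0.5939 0.1265 0.2125] zmax [0.2058 0.2095 0.2227]
label/lid [253 184   9   4  15] [ 0.4611 -0.0595  0.0895] zmax [0.0851 0.0896 0.0942]
label/lid [501 277  11   4  26] [0.7459 0.5183 0.1897] zmax [0.1866 0.1897 0.1924]
blue [134 169  16  1
[... 2988 characters left out ...]
19 148] [ 0.5512 -0.2864  0.0756] zmax [0.0534 0.0789 0.0919]
grey [208 191  24  23 345] [0.465  0.1038 0.1237] zmax [0.1204 0.1248 0.1289]
grey [267 198  31  20 117] [ 0.4496 -0.1074  0.0918] zmax [0.0649 0.0969 0.1032]
grey [350 198  28  19 167] [ 0.4458 -0.3877  0.0753] zmax [0.0529 0.0767 0.092 ]
grey [316 207  18  18 188] [ 0.4185 -0.2497  0.0561] zmax [0.0506 0.0548 0.0704]
tap [ 55 111  57  15 484] [0.7356 0.5335 0.1855] zmax [0.1769 0.1861 0.193 ]
tap [181 141  45  52 414] [0.5736 0.133  0.2127] zmax [0.2    0.2079 0.2549]
tap [496 317  16  14 140] [ 0.2038 -0.529   0.5361] zmax [0.5119 0.536  0.5648]
board [ 138  149  105   72 5940] [0.5333 0.2251 0.015 ] zmax [0.011  0.0149 0.0201]
```

```bash
cat >> h.py <<'E'
def boardfit(P,h):
    """board pose (x,y,yaw) from coasters' & square's colour-free plane extents: minAreaRect of top face"""
    Z=P[...,2]; m=(Z>.009)&(Z<.022)&(P[...,0]>.35)&(P[...,0]<.72)&(P[...,1]>0)&(P[...,1]<.46)
    k,l,s,_=cv2.connectedComponentsWithStats(m.astype(np.uint8)); i=1+s[1:,4].argmax()
    A=P[l==i][:,:2]
    # robust fit of a 250x360 rectangle: quantile extents over yaw
    best=None
    for a in np.radians(np.arange(-15,15.01,.25)):
        R=np.array([[np.cos(a),-np.sin(a)],[np.sin(a),np.cos(a)]]); B=A@R
        lo,hi=np.percentile(B,.5,0),np.percentile(B,99.5,0)
        ar=np.prod(hi-lo)
        if best is None or ar<best[0]: best=(ar,a,R@((lo+hi)/2),hi-lo)
    return best
def white_sq(P,h):
    Z=P[...,2]; m=(h[...,1]<45)&(h[...,2]>150)&(Z>.008)&(Z<.024)&(P[...,0]>.45)&(P[...,0]<.72)&(P[...,1]>.25)&(P[...,1]<.45)
    k,l,s,_=cv2.connectedComponentsWithStats(m.astype(np.uint8)); i=1+s[1:,4].argmax()
    A=P[l==i][:,:2].astype(np.float32); (c,w,a)=cv2.minAreaRect(A*1000); return np.array(c)/1000,w,a
def tap(P):
    Z=P[...,2]; box=(P[...,0]>.3)&(P[...,0]<.75)&(P[...,1]>-.15)&(P[...,1]<.35)
    K=P[box&(Z>.235)&(Z<.27)]; return (K.mean(0),np.median(K[K[:,2]>.25],0) if (K[:,2]>.25).any() else None,len(K)), P[box&(Z>.212)&(Z<.232)].mean(0)
E
python3 - <<'E'
from h import *
for n in('scene','top'):
    z=np.load(n+'0.npz'); p,P=back(r.calibration(n),z['p'],z['d']); h=hsv(p); Z=P[...,2]
    b=boardfit(P,h); print(n,'board yaw',np.degrees(b[1]),b[2],b[3]); print(' sq',white_sq(P,h)); print(' tap',tap(P))
    m=(h[...,0]>8)&(h[...,0]<20)&(Z>.008)&(Z<.024)&(P[...,1]>.05)&(P[...,1]<.42)&(P[...,0]<.66)&(h[...,2]>140)
    k,l,s,_=cv2.connectedComponentsWithStats(m.astype(np.uint8))
    for i in range(1,k):
        if s[i,4]>60: A=P[l==i]; print('coaster',A.mean(0).round(4),np.ptp(A,0).round(3),s[i,4])
    up=P[(Z>.035)&(Z<.055)&(P[...,0]>.55)&(P[...,0]<.75)&(P[...,1]>.1)&(P[...,1]<.43)]
    q=np.polyfit(up[:,1],up[:,0],1); print('upstand',len(up),'yaw',np.degrees(-np.arctan(q[0])),up.mean(0),np.percentile(up[:,1],[1,99]))
    lid=P[(Z>.118)&(Z<.135)&(P[...,0]>.38)&(P[...,0]<.56)&(P[...,1]<.2)&(P[...,1]>.02)]
    print('lid',cv2.minAreaRect((lid[:,:2]*1000).astype(np.float32)),np.median(lid[:,2]))
E
```

```text
scene board yaw -2.25 [0.54100549 0.21998767] [0.24764251 0.35612075]
 sq (array([0.59464392, 0.33699643]), (80.43585205078125, 83.0193862915039), 86.4383544921875)
 tap ((array([0.50877177, 0.19040991, 0.24954227]), array([0.50733954, 0.19067744, 0.25488155]), 70), array([0.61166949, 0.11418033, 0.21910582]))
coaster [0.5379 0.2761 0.0161] [0.229 0.288 0.015] 5279
coaster [0.5314 0.0685 0.0157] [0.018 0.037 0.013] 72
coaster [0.5596 0.0701 0.0157] [0.033 0.04  0.011] 99
upstand 548 yaw -2.834528124521607 [0.66210196 0.26837863 0.04388418] [0.12444554 0.39084417]
lid ((465.7828674316406, 110.03485870361328), (63.30554962158203, 64.27399444580078), 68.1291732788086) 0.1253851754685983
top board yaw -2.0 [0.53389997 0.21515121] [0.23935388 0.35631387]
 sq (array([0.59541663, 0.33268231]), (75.16839599609375, 73.0063705444336), 85.7912368774414)
 tap ((array([0.5040646 , 0.18522974, 0.25109957]), array([0.50497687, 0.1869373 , 0.25389683]), 38), array([0.6228015 , 0.09728686, 0.21810742]))
coaster [0.5294 0.2613 0.015 ] [0.252 0.348 0.016] 4601
coaster [0.5411 0.0742 0.0153] [0.128 0.064 0.012] 344
upstand 263 yaw -2.3948113693501245 [0.65866827 0.26714938 0.04415649] [0.1431396  0.38641749]
lid ((464.08203125, 105.28897094726562), (62.9663200378418, 61.86334991455078), 66.6011962890625) 0.12476940803897107
```

```bash
cat > plan.py <<'E'
from rig import r
import numpy as np, json
from scipy.spatial.transform import Rotation as Ro
def down(a): return np.array([[np.cos(a),np.sin(a),0],[np.sin(a),-np.cos(a),0],[0,0,-1.]])
def plan(wps,claw=None):
    """wps: list of (x,y,z,yaw[,rows]); prints the rows, in tool axes and full-scale fractions, from where the tool is"""
    s=r.state(); p,R=np.array(s['eef_pos']),np.array(s['ee_rot']); out=[]
    for w in wps:
        t,Rt=np.array(w[:3]),down(w[3]); p0,R0=p.copy(),R.copy()
        W=Ro.from_matrix(R0.T@Rt).as_rotvec()
        n=int(w[4]) if len(w)>4 else max(1,int(np.ceil(max(np.abs(R0.T@(t-p0)).max()/.0285,np.linalg.norm(t-p0)/.04,np.abs(W).max()/.114))))
        for i in range(1,n+1):
            tp=p0+(t-p0)*i/n; TR=R0@Ro.from_rotvec(W*i/n).as_matrix()
            d=np.clip((R.T@(tp-p)/.03).round(2),-1,1); w_=np.clip((Ro.from_matrix(R.T@TR).as_rotvec()/.12).round(2),-1,1)
            p=p+R@(d*.03); R=R@Ro.from_rotvec(w_*.12).as_matrix()
            q1=np.arctan2(p[1],p[0]); out.append((d,w_))
        print('#',w[:4],'rows',n,'err mm',((p-t)*1000).round(1),'q6~',round((q1-w[3]+np.pi/2+np.pi)%(2*np.pi)-np.pi,2))
    f=lambda v:'['+','.join('%g'%(x+0.) for x in v)+']'
    for k in range(0,len(out),8):
        o=out[k:k+8]; print('{"delta_pos":[%s],"delta_rot":[%s]}'%(','.join(f(a) for a,_ in o),','.join(f(b) for _,b in o)))
E
python3 - <<'E'
from plan import *
plan([(.30,-.23,.33,.0),(.506,.189,.33,-.45)])
E
```

```text
# (0.3, -0.23, 0.33, 0.0) rows 10 err mm [ 0.1 -5.8  0.1] q6~ 0.9
# (0.506, 0.189, 0.33, -0.45) rows 15 err mm [-3.9 -8.5 -0.1] q6~ 2.37
{"delta_pos":[[0.76,-0.91,-0.39],[0.74,-0.94,-0.39],[0.72,-0.95,-0.38],[0.69,-0.97,-0.39],[0.66,-0.99,-0.39],[0.64,-1,-0.39],[0.61,-1,-0.39],[0.58,-1,-0.39]],"delta_rot":[[0,0,0.22],[0,0,0.22],[0,0,0.22],[-0.01,0,0.22],[0,0,0.22],[0,0,0.22],[0,0,0.22],[0,0,0.23]]}
{"delta_pos":[[0.56,-1,-0.39],[0.52,-1,-0.39],[0.46,-0.94,0],[0.43,-0.96,0],[0.4,-0.97,0],[0.37,-0.98,0],[0.34,-0.99,0],[0.31,-1,0]],"delta_rot":[[0,0,0.22],[0,0,0.22],[0,0,0.25],[0,0,0.25],[0,0,0.25],[0,0,0.25],[0,0,0.25],[0,0,0.25]]}
{"delta_pos":[[0.28,-1,0],[0.25,-1,0],[0.22,-1,0],[0.18,-1,0],[0.16,-1,0.01],[0.12,-1,0],[0.09,-1,0],[0.06,-1,0]],"delta_rot":[[0,0,0.25],[0,0,0.25],[0,0,0.25],[0,0,0.25],[0,0,0.25],[0,0,0.25],[0,0,0.25],[0,0,0.25]]}
{"delta_pos":[[0.02,-1,0]],"delta_rot":[[0,0,0.25]]}
```

```bash
python3 -m handwheel '{"delta_pos":[[0.76,-0.91,-0.39],[0.74,-0.94,-0.39],[0.72,-0.95,-0.38],[0.69,-0.97,-0.39],[0.66,-0.99,-0.39],[0.64,-1,-0.39],[0.61,-1,-0.39],[0.58,-1,-0.39]],"delta_rot":[[0,0,0.22],[0,0,0.22],[0,0,0.22],[0,0,0.22],[0,0,0.22],[0,0,0.22],[0,0,0.22],[0,0,0.23]],"claw":[1,1,1,1,1,1,1,1]}' 5
python3 -m handwheel '{"delta_pos":[[0.56,-1,-0.39],[0.52,-1,-0.39],[0.46,-0.94,0],[0.43,-0.96,0],[0.4,-0.97,0],[0.37,-0.98,0],[0.34,-0.99,0],[0.31,-1,0]],"delta_rot":[[0,0,0.22],[0,0,0.22],[0,0,0.25],[0,0,0.25],[0,0,0.25],[0,0,0.25],[0,0,0.25],[0,0,0.25]],"claw":[1,1,1,1,1,1,1,1]}'
python3 -m handwheel '{"delta_pos":[[0.28,-1,0],[0.25,-1,0],[0.22,-1,0],[0.18,-1,0],[0.16,-1,0.01],[0.12,-1,0],[0.09,-1,0],[0.06,-1,0]],"delta_rot":[[0,0,0.25],[0,0,0.25],[0,0,0.25],[0,0,0.25],[0,0,0.25],[0,0,0.25],[0,0,0.25],[0,0,0.25]],"claw":[1,1,1,1,1,1,1,1]}'
python3 - <<'E'
from h import *
from plan import *
p,P=cloud('wrist','w1'); Z=P[...,2]
K=P[(Z>.25)&(Z<.26)&(P[...,0]<.6)]; print('knob',len(K),K.mean(0),np.ptp(K,0))
lid=P[(Z>.118)&(Z<.132)&(P[...,0]<.54)&(P[...,1]<.2)]; print('lid',len(lid), cv2.minAreaRect((lid[:,:2]*1000).astype(np.float32)))
plan([(.506,.189,.33,-.47),(.506,.189,.222,-.47)])
E
```

```text
clock: 0.9
eef_pos: [0.2704, -0.2958, 0.3074]
ee_rot: [[0.999, 0.051, -0.0], [0.051, -0.999, 0.0], [-0.0, -0.0, -1.0]]
wrist_force: [1.7, -0.3, -0.1]
finger_gap: 0.996
grip_force: 0.0
clock: 1.7
eef_pos: [0.3827, -0.0651, 0.3304]
ee_rot: [[0.984, -0.181, -0.0], [-0.181, -0.984, -0.0], [-0.0, 0.0, -1.0]]
wrist_force: [0.4, -0.7, -0.7]
finger_gap: 1.0
grip_force: 0.0
clock: 2.5
eef_pos: [0.4896, 0.1542, 0.3299]
ee_rot: [[0.913, -0.409, -0.001], [-0.409, -0.913, -0.0], [-0.001, 0.001, -1.0]]
wrist_force: [0.7, -0.3, 0.2]
finger_gap: 0.999
grip_force: 0.0
knob 361 [0.5074302  0.18803656 0.25506179] [0.01794936 0.01758188 0.00710726]
lid 2430 ((466.7896423339844, 106.9955062866211), (63.417572021484375, 61.65094757080078), 66.68228912353516)
# (0.506, 0.189, 0.33, -0.47) rows 2 err mm [-0.1  0.   0.1] q6~ 2.4
# (0.506, 0.189, 0.222, -0.47) rows 4 err mm [-0.1 -0.   0.1] q6~ 2.4
{"delta_pos":[[0.01,-0.57,-0.01],[-0.01,-0.57,-0.02],[0,0,0.9],[0,0,0.9],[0,0,0.9],[0,0,0.9]],"delta_rot":[[-0.01,0.01,0.21],[-0.02,0,0.21],[0,0,0],[0,0,0],[0,0,0],[0,0,0]]}
```

View pics/w1.png

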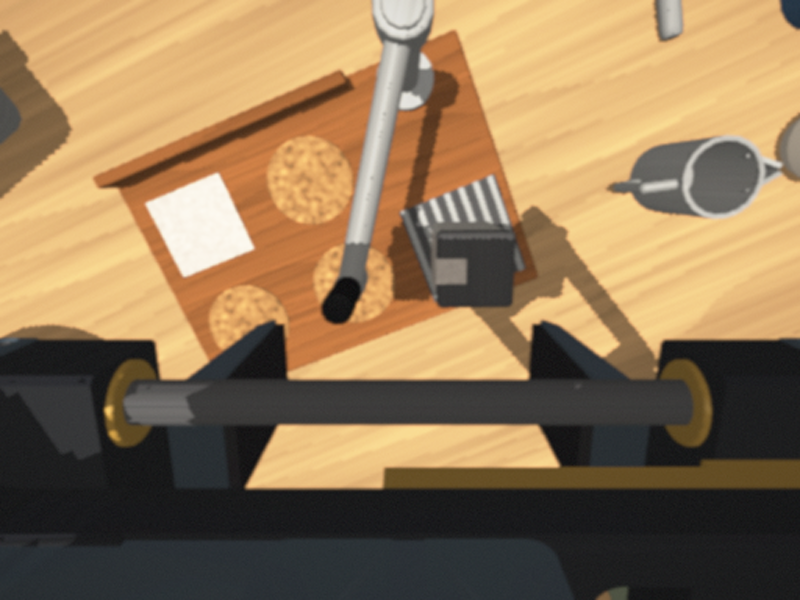

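The wrist view shows the knob top at (342,300) and the canister lid at (475,265) with its paper strip on the left. The jug is at (720,178), with its handle to the left and spout to the right.

```bash
python3 -m handwheel '{"delta_pos":[[0.03,-0.57,-0.01],[0.02,-0.55,-0.02],[0,0,0.9],[0,0,0.9],[0,0,0.9],[0,0,0.9],[0,0,0],[0,0,0]],"delta_rot":[[0,0,0.21],[0,0,0.21],[0,0,0],[0,0,0],[0,0,0],[0,0,0],[0,0,0],[0,0,0]],"claw":[1,1,1,1,1,1,0.1,0.1]}' 4
python3 -m handwheel '{"delta_pos":[[0,0,0],[0,0,0],[0,0,0],[0,0,0],[0,0,0],[0,0,0]],"delta_rot":[[0,0,0],[0,0,0],[0,0,0],[0,0,0],[0,0,0],[0,0,0]],"claw":[0.1,0.1,0.1,0.1,0.1,0.1]}'
python3 - <<'E'
from plan import *
H=np.array([.633,.093]); s=r.state(); e=np.array(s['eef_pos']); print(e,s['grip_force'],s['finger_gap'])
d=e[:2]-H; ph=np.arctan2(d[1],d[0])%(2*np.pi); print(np.hypot(*d),np.degrees(ph))
end=np.radians(267.3)-.08; N=19
plan([(*(H+.16*np.array([np.cos(a),np.sin(a)])),.222,-.47+(1.43+.47)*i/N,1) for i,a in enumerate(np.linspace(ph,end,N+1)) if i])
E
```

```text
clock: 3.35
eef_pos: [0.5049, 0.1828, 0.2234]
ee_rot: [[0.891, -0.454, -0.0], [-0.454, -0.891, -0.0], [-0.0, 0.0, -1.0]]
wrist_force: [0.8, -0.1, -0.1]
finger_gap: 0.853
grip_force: 0.0
clock: 3.95
eef_pos: [0.5049, 0.1829, 0.2233]
ee_rot: [[0.891, -0.454, 0.0], [-0.454, -0.891, -0.0], [0.0, -0.0, -1.0]]
wrist_force: [-0.4, 1.6, 0.1]
finger_gap: 0.328
grip_force: 0.0
[0.50490391 0.18287731 0.22331352] 0.0 0.32796248577004317
0.15648175280245136 144.94497313029154
# (np.float64(0.4928670551927479), np.float64(0.1702188952242108), 0.222, -0.37) rows 1 err mm [-0.1  0.   0.1] q6~ 2.27
# (np.float64(0.4853487281724815), np.float64(0.15463685527114632), 0.222, -0.27) rows 1 err mm [0.1 0.1 0.1] q6~ 2.15
# (np.float64(0.47955679755800645), np.float64(0.13833413310459775), 0.222, -0.16999999999999998) rows 1 err mm [ 0.1 -0.1  0.1] q6~ 2.02
# (np.float64(0.4755589848668666), np.float64(0.12150134652693546), 0.222, -0.07) rows 1 err mm [-0.   0.1  0.1] q6~ 1.89
# (np.float64(0.47340203408829806), np.float64(0.10433531106089382), 0.222, 0.030000000000000027) rows 1 err mm [ 0.  -0.   0.1] q6~
[... 1707 characters left out ...]
9421243), np.float64(-0.0657089014684907), 0.222, 1.4300000000000002) rows 1 err mm [ 0.  -0.1  0.1] q6~ 0.03
{"delta_pos":[[-0.17,0.56,0.04],[-0.04,0.57,0],[-0.04,0.58,0],[-0.04,0.57,0],[-0.03,0.58,0],[-0.03,0.58,0],[-0.02,0.57,0],[-0.02,0.58,0]],"delta_rot":[[0,0,-0.84],[0,0,-0.83],[0,0,-0.84],[0,0,-0.83],[0,0,-0.83],[0,0,-0.84],[0,0,-0.83],[0,0,-0.83]]}
{"delta_pos":[[-0.01,0.58,0],[-0.01,0.57,0],[0,0.58,0],[0,0.58,0],[0.01,0.57,0],[0.01,0.58,0],[0.01,0.57,0],[0.02,0.58,0]],"delta_rot":[[0,0,-0.84],[0,0,-0.83],[0,0,-0.83],[0,0,-0.84],[0,0,-0.83],[0,0,-0.83],[0,0,-0.84],[0,0,-0.83]]}
{"delta_pos":[[0.03,0.58,0],[0.03,0.57,0],[0.03,0.58,0]],"delta_rot":[[0,0,-0.83],[0,0,-0.84],[0,0,-0.83]]}
```

```bash
python3 -m handwheel '{"delta_pos":[[0,0,0],[0,0,0]],"delta_rot":[[0,0,0],[0,0,0]],"claw":[0.1,0.1]}'
python3 -m handwheel '{"delta_pos":[[-0.17,0.56,0.04],[-0.04,0.57,0],[-0.04,0.58,0],[-0.04,0.57,0],[-0.03,0.58,0],[-0.03,0.58,0],[-0.02,0.57,0],[-0.02,0.58,0]],"delta_rot":[[0,0,-0.84],[0,0,-0.83],[0,0,-0.84],[0,0,-0.83],[0,0,-0.83],[0,0,-0.84],[0,0,-0.83],[0,0,-0.83]],"claw":[0.1,0.1,0.1,0.1,0.1,0.1,0.1,0.1]}'
cat >> plan.py <<'E'
def arc(end,yaw_end,H=(.633,.093),z=.222):
    H=np.array(H); s=r.state(); e=np.array(s['eef_pos']); R=np.array(s['ee_rot']); y0=np.arctan2(R[1,0],R[0,0])
    d=e[:2]-H; ph=np.arctan2(d[1],d[0])%(2*np.pi); print('radius',np.hypot(*d),'phi',np.degrees(ph),'yaw',y0)
    N=int(np.ceil(max(abs(end-ph)*.16/.02,abs(yaw_end-y0)/.1)))
    plan([(*(H+.16*np.array([np.cos(a),np.sin(a)])).round(4),z,round(y0+(yaw_end-y0)*i/N,3),1) for i,a in enumerate(np.linspace(ph,end,N+1)) if i])
E
python3 -c "
from plan import *
arc(np.radians(267.3)-.08,1.43)" | grep -v '#'
```

```text
clock: 4.15
eef_pos: [0.5048, 0.1832, 0.2232]
ee_rot: [[0.891, -0.454, -0.0], [-0.454, -0.891, 0.001], [-0.0, -0.0, -1.0]]
wrist_force: [-0.0, 0.8, 0.8]
finger_gap: 0.195
grip_force: 4.0
clock: 4.95
eef_pos: [0.4789, 0.0525, 0.2227]
ee_rot: [[0.945, 0.328, 0.003], [0.328, -0.945, 0.001], [0.003, 0.0, -1.0]]
wrist_force: [2.1, 2.2, 1.1]
finger_gap: 0.193
grip_force: 4.0
radius 0.15932496859079934 phi 194.72642219848933 yaw 0.33377602663277706
{"delta_pos":[[-0.04,0.57,0.02],[0,0.58,0],[-0.01,0.57,0],[0,0.58,0],[0.01,0.57,0],[0.01,0.58,0],[0.01,0.57,0],[0.02,0.58,0]],"delta_rot":[[0,-0.02,-0.83],[0,0,-0.83],[0,0,-0.83],[0,0,-0.83],[0,0,-0.83],[0,0,-0.84],[0,0,-0.82],[0,0,-0.83]]}
{"delta_pos":[[0.03,0.57,0],[0.03,0.58,0],[0.03,0.57,0]],"delta_rot":[[0,0,-0.84],[0,0,-0.82],[0,0,-0.84]]}
```

```bash
python3 -m handwheel '{"delta_pos":[[-0.04,0.57,0.02],[0,0.58,0],[-0.01,0.57,0],[0,0.58,0],[0.01,0.57,0],[0.01,0.58,0],[0.01,0.57,0],[0.02,0.58,0]],"delta_rot":[[0,0,-0.83],[0,0,-0.83],[0,0,-0.83],[0,0,-0.83],[0,0,-0.83],[0,0,-0.84],[0,0,-0.82],[0,0,-0.83]],"claw":[0.1,0.1,0.1,0.1,0.1,0.1,0.1,0.1]}'
python3 -m handwheel '{"delta_pos":[[0.03,0.57,0],[0.03,0.58,0],[0.03,0.57,0],[0,0,0],[0,0,0],[0,0,0],[0,0,0],[0,0,0]],"delta_rot":[[0,0,-0.84],[0,0,-0.82],[0,0,-0.84],[0,0,0],[0,0,0],[0,0,0],[0,0,0],[0,0,0]],"claw":[0.1,0.1,0.1,0.1,1,1,1,1]}'
python3 -m handwheel '{"delta_pos":[[0,0,0],[0,0,-0.9],[0,0,-0.9],[0,0,-0.9],[0,0,-0.9]],"delta_rot":[[0,0,0],[0,0,0],[0,0,0],[0,0,0],[0,0,0]],"claw":[1,1,1,1,1]}'
python3 - <<'E'
from h import *
from plan import *
p,P=cloud('top','top1'); print(tap(P)[0])
for c in('top','scene'):
    if c=='scene': p,P=cloud('scene')
    Z=P[...,2]; lid=P[(Z>.118)&(Z<.132)&(P[...,0]<.54)&(P[...,1]<.2)&(P[...,1]>.03)&(P[...,0]>.4)]; print('lid',len(lid), cv2.minAreaRect((lid[:,:2]*1000).astype(np.float32)))
E
```

```text
clock: 5.75
eef_pos: [0.5626, -0.0516, 0.2224]
ee_rot: [[0.426, 0.905, 0.001], [0.905, -0.426, 0.0], [0.001, 0.001, -1.0]]
wrist_force: [0.3, 1.9, 5.1]
finger_gap: 0.196
grip_force: 4.0
clock: 6.55
eef_pos: [0.6106, -0.0658, 0.2213]
ee_rot: [[0.144, 0.99, -0.001], [0.99, -0.144, 0.0], [-0.0, -0.001, -1.0]]
wrist_force: [0.9, 0.5, 0.7]
finger_gap: 0.516
grip_force: 0.0
clock: 7.05
eef_pos: [0.611, -0.066, 0.3305]
ee_rot: [[0.144, 0.99, -0.0], [0.99, -0.144, -0.0], [-0.0, -0.0, -1.0]]
wrist_force: [0.8, -0.3, 1.1]
finger_gap: 0.955
grip_force: 0.0
(array([nan, nan, nan]), None, 0)
lid 373 ((463.9915771484375, 105.03199768066406), (62.561973571777344, 61.82200622558594), 66.61222839355469)
lid 440 ((465.0174255371094, 109.81393432617188), (63.36978530883789, 66.0283432006836), 65.14507293701172)h.py:33: RuntimeWarning: Mean of empty slice.
  K=P[box&(Z>.235)&(Z<.27)]; return (K.mean(0),np.median(K[K[:,2]>.25],0) if (K[:,2]>.25).any() else None,len(K)), P[box&(Z>.212)&(Z<.232)].mean(0)
  ret = um.true_divide(
```

View pics/top1.png

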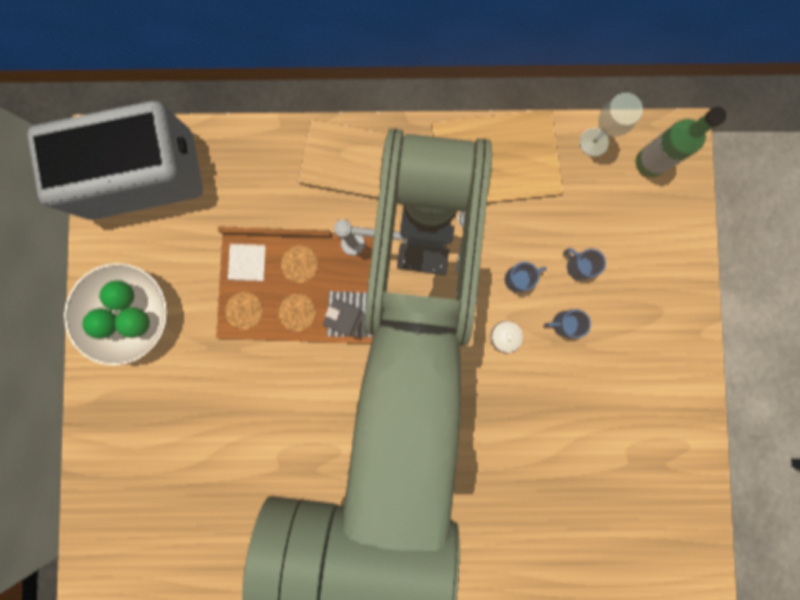

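The top view shows the tap parked off the right end, at (345..400,235), with the paper strip on the lid's left side at (332,313).

```bash
python3 -c "
from plan import *
plan([(.466,.107,.30,-.41),(.466,.107,.175,-.41)])"
```

```text
# (0.466, 0.107, 0.3, -0.41) rows 17 err mm [ 0.1 -0.  -0.1] q6~ 2.21
# (0.466, 0.107, 0.175, -0.41) rows 5 err mm [-0.1  0.1  0.1] q6~ 2.21
{"delta_pos":[[0.29,-0.33,0.06],[0.26,-0.37,0.07],[0.22,-0.39,0.06],[0.17,-0.41,0.06],[0.13,-0.42,0.07],[0.08,-0.44,0.06],[0.03,-0.45,0.07],[-0.01,-0.44,0.06]],"delta_rot":[[0,0,0.9],[0.01,-0.01,0.9],[0,0,0.9],[0,0,0.9],[0,-0.01,0.9],[0.01,0,0.9],[0,-0.01,0.9],[0,0,0.9]]}
{"delta_pos":[[-0.07,-0.44,0.06],[-0.11,-0.43,0.07],[-0.15,-0.42,0.06],[-0.2,-0.4,0.07],[-0.24,-0.37,0.06],[-0.28,-0.35,0.07],[-0.32,-0.31,0.06],[-0.35,-0.28,0.07]],"delta_rot":[[0,0,0.9],[0.01,-0.01,0.9],[0,0,0.9],[0,-0.01,0.9],[0.01,0,0.9],[0,0,0.9],[0,-0.01,0.9],[0,0,0.9]]}
{"delta_pos":[[-0.37,-0.24,0.07],[0,0,0.83],[0,0,0.83],[0,0,0.84],[0,0,0.83],[-0.01,0,0.83]],"delta_rot":[[0.01,0,0.9],[0,0,0],[0,0,0],[0,0,0],[0,0,0],[0,0,0]]}
```

```bash
python3 -m handwheel '{"delta_pos":[[0.29,-0.33,0.06],[0.26,-0.37,0.07],[0.22,-0.39,0.06],[0.17,-0.41,0.06],[0.13,-0.42,0.07],[0.08,-0.44,0.06],[0.03,-0.45,0.07],[-0.01,-0.44,0.06]],"delta_rot":[[0,0,0.9],[0,0,0.9],[0,0,0.9],[0,0,0.9],[0,0,0.9],[0,0,0.9],[0,0,0.9],[0,0,0.9]],"claw":[1,1,1,1,1,1,1,1]}' 25
python3 -m handwheel '{"delta_pos":[[-0.07,-0.44,0.06],[-0.11,-0.43,0.07],[-0.15,-0.42,0.06],[-0.2,-0.4,0.07],[-0.24,-0.37,0.06],[-0.28,-0.35,0.07],[-0.32,-0.31,0.06],[-0.35,-0.28,0.07]],"delta_rot":[[0,0,0.9],[0,0,0.9],[0,0,0.9],[0,0,0.9],[0,0,0.9],[0,0,0.9],[0,0,0.9],[0,0,0.9]],"claw":[1,1,1,1,1,1,1,1]}'
python3 -m handwheel '{"delta_pos":[[-0.37,-0.24,0.07],[0,0,0.83],[0,0,0.83],[0,0,0.84],[0,0,0.83],[0,0,0.83]],"delta_rot":[[0,0,0.9],[0,0,0],[0,0,0],[0,0,0],[0,0,0],[0,0,0]],"claw":[1,1,1,1,1,1]}'
cat >> h.py <<'E'
def can(P,x0,y0):
    Z=P[...,2]; L=P[(Z>.118)&(Z<.132)&(abs(P[...,0]-x0)<.06)&(abs(P[...,1]-y0)<.06)]
    return len(L),cv2.minAreaRect((L[:,:2]*1000).astype(np.float32))
E
python3 - <<'E'
from h import *
from plan import *
p,P=cloud('wrist','w2'); print(can(P,.466,.107)); print(can(cloud('top')[1],.466,.107))
plan([(.466,.107,.063,-.41)])
E
```

```text
clock: 7.95
eef_pos: [0.5413, 0.0159, 0.3129]
ee_rot: [[0.848, 0.529, -0.002], [0.529, -0.848, -0.0], [-0.002, -0.001, -1.0]]
wrist_force: [-0.6, 0.1, -0.2]
finger_gap: 1.003
grip_force: 0.0
clock: 8.75
eef_pos: [0.4719, 0.0973, 0.2974]
ee_rot: [[0.953, -0.301, -0.002], [-0.301, -0.953, -0.0], [-0.001, 0.001, -1.0]]
wrist_force: [0.3, -0.1, -0.2]
finger_gap: 1.0
grip_force: 0.0
clock: 9.35
eef_pos: [0.4636, 0.107, 0.1698]
ee_rot: [[0.917, -0.398, -0.001], [-0.398, -0.917, -0.0], [-0.001, 0.001, -1.0]]
wrist_force: [0.5, 0.3, -1.0]
finger_gap: 0.999
grip_force: 0.0
(6599, ((467.6560974121094, 106.20512390136719), (63.42354202270508, 59.58156204223633), 66.5477294921875))
(12, ((468.46624755859375, 76.56687927246094), (6.759764194488525, 35.33469772338867), 89.13591766357422))
# (0.466, 0.107, 0.063, -0.41) rows 4 err mm [-0.1  0.  -0.1] q6~ 2.21
{"delta_pos":[[0.04,-0.02,0.87],[0.04,-0.03,0.88],[0.04,-0.02,0.87],[0.03,-0.02,0.88]],"delta_rot":[[0.01,0.02,0],[0.01,0.01,0],[0.01,0.02,0],[0.01,0.01,0]]}
```

View pics/w2.png

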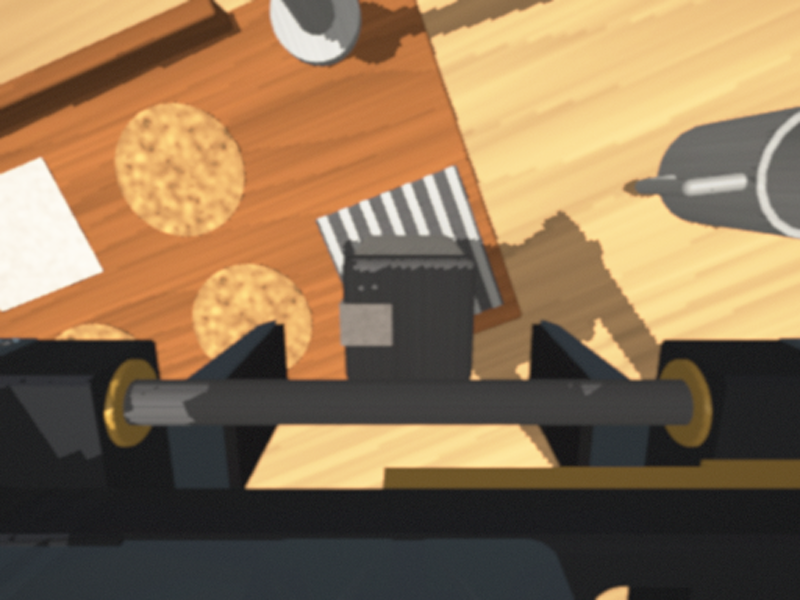

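The wrist view shows the lid at (408,310), centred between the fingers, with the paper strip at the left finger (366,325).

```bash
python3 -m handwheel '{"delta_pos":[[0.04,-0.01,0.87],[0.04,-0.02,0.88],[0.04,-0.01,0.87],[0.03,-0.01,0.88],[0,0,0],[0,0,0],[0,0,0],[0,0,0]],"delta_rot":[[0.01,0.01,0],[0,0.02,0],[0.01,0.01,0],[0,0.01,0],[0,0,0],[0,0,0],[0,0,0],[0,0,0]],"claw":[1,1,1,1,1,0.5,0.5,0.5]}' 25
python3 -m handwheel '{"delta_pos":[[0,0,0],[0,0,0],[0,0,0],[0,0,0]],"delta_rot":[[0,0,0],[0,0,0],[0,0,0],[0,0,0]],"claw":[0.5,0.5,0.5,0.5]}'
python3 -c "
from plan import *
plan([(.466,.107,.13,-.41),(.52,.24,.19,.6),(.595,.335,.19,1.522),(.595,.335,.10,1.522)])"
```

```text
clock: 10.25
eef_pos: [0.4706, 0.107, 0.0682]
ee_rot: [[0.917, -0.398, 0.01], [-0.398, -0.917, 0.0], [0.009, -0.004, -1.0]]
wrist_force: [0.1, -0.2, 0.6]
finger_gap: 0.769
grip_force: 0.0
clock: 10.65
eef_pos: [0.47, 0.1065, 0.0677]
ee_rot: [[0.917, -0.398, 0.008], [-0.398, -0.917, -0.0], [0.008, -0.003, -1.0]]
wrist_force: [-1.2, -2.7, 6.4]
finger_gap: 0.678
grip_force: 24.8
# (0.466, 0.107, 0.13, -0.41) rows 3 err mm [-0.1 -0.1  0.1] q6~ 2.21
# (0.52, 0.24, 0.19, 0.6) rows 9 err mm [-0.1 -0.1  0.1] q6~ 1.4
# (0.595, 0.335, 0.19, 1.522) rows 9 err mm [ 0.2  0.1 -0.1] q6~ 0.56
# (0.595, 0.335, 0.1, 1.522) rows 4 err mm [-0.1  0.1 -0.1] q6~ 0.56
{"delta_pos":[[-0.04,0.01,-0.69],[-0.04,0.01,-0.7],[-0.04,0.02,-0.69],[-0.01,-0.53,-0.22],[0.04,-0.53,-0.22],[0.11,-0.52,-0.23],[0.16,-0.51,-0.22],[0.22,-0.48,-0.22]],"delta_rot":[[-0.01,-0.02,0],[-0.01,-0.02,0],[0,-0.02,0.01],[0,0,-0.94],[0,0,-0.93],[0,0,-0.94],[0,0,-0.93],[0,0,-0.94]]}
{"delta_pos":[[0.28,-0.46,-0.22],[0.32,-0.43,-0.22],[0.37,-0.38,-0.22],[0.4,-0.34,-0.23],[0.43,-0.13,0],[0.44,-0.09,0],[0.45,-0.05,0],[0.44,0,0]],"delta_rot":[[0,0,-0.93],[0,0,-0.94],[0,0,-0.94],[0,0,-0.93],[0,0,-0.85],[0,0,-0.86],[0,0,-0.85],[0,0,-0.86]]}
{"delta_pos":[[0.45,0.05,0],[0.44,0.1,0],[0.43,0.13,0],[0.41,0.18,0],[0.39,0.23,0.01],[0,0,0.75],[0,0,0.75],[0,0,0.75]],"delta_rot":[[0,0,-0.85],[0,0,-0.85],[0,0,-0.86],[0,0,-0.85],[0,0,-0.85],[0,0,0],[0,0,0],[0,0,0]]}
{"delta_pos":[[0,-0.01,0.75]],"delta_rot":[[0,0,0]]}
```

```bash
python3 -m handwheel '{"delta_pos":[[0,0,-0.5],[0,0,-0.8],[0,0,-0.8],[-0.1,-0.53,-0.22],[0.04,-0.53,-0.22],[0.11,-0.52,-0.23],[0.16,-0.51,-0.22],[0.22,-0.48,-0.22]],"delta_rot":[[0,0,0],[0,0,0],[0,0,0],[0,0,-0.94],[0,0,-0.93],[0,0,-0.94],[0,0,-0.93],[0,0,-0.94]],"claw":[0.5,0.5,0.5,0.5,0.5,0.5,0.5,0.5]}'
python3 -m handwheel '{"delta_pos":[[0.28,-0.46,-0.22],[0.32,-0.43,-0.22],[0.37,-0.38,-0.22],[0.4,-0.34,-0.23],[0.43,-0.13,0],[0.44,-0.09,0],[0.45,-0.05,0],[0.44,0,0]],"delta_rot":[[0,0,-0.93],[0,0,-0.94],[0,0,-0.94],[0,0,-0.93],[0,0,-0.85],[0,0,-0.86],[0,0,-0.85],[0,0,-0.86]],"claw":[0.5,0.5,0.5,0.5,0.5,0.5,0.5,0.5]}'
python3 -m handwheel '{"delta_pos":[[0.45,0.05,0],[0.44,0.1,0],[0.43,0.13,0],[0.41,0.18,0],[0.39,0.23,0.01],[0,0,0]],"delta_rot":[[0,0,-0.85],[0,0,-0.85],[0,0,-0.86],[0,0,-0.85],[0,0,-0.85],[0,0,0]],"claw":[0.5,0.5,0.5,0.5,0.5,0.5]}'
python3 - <<'E'
from h import *
from plan import *
p,P=cloud('wrist','w3'); Z=P[...,2]
L=P[(Z>.22)&(Z<.27)]; print(len(L),np.percentile(Z[(Z>.2)&(Z<.28)],[50,90]))
h=hsv(p); print(white_sq(P,h)); b=r.state(); print(b['eef_pos'],b['ee_rot'][0])
plan([(.595,.335,.10,1.522)])
E
```

```text
clock: 11.45
eef_pos: [0.4958, 0.1822, 0.1627]
ee_rot: [[0.988, 0.156, 0.005], [0.156, -0.988, -0.0], [0.005, 0.001, -1.0]]
wrist_force: [0.4, -0.5, -4.2]
finger_gap: 0.682
grip_force: 24.9
clock: 12.25
eef_pos: [0.553, 0.2835, 0.1891]
ee_rot: [[0.527, 0.85, 0.004], [0.85, -0.527, -0.001], [0.002, 0.004, -1.0]]
wrist_force: [-0.4, 0.5, -3.8]
finger_gap: 0.68
grip_force: 24.9
clock: 12.85
eef_pos: [0.5955, 0.3372, 0.1885]
ee_rot: [[0.048, 0.999, 0.005], [0.999, -0.048, -0.0], [-0.0, 0.005, -1.0]]
wrist_force: [-0.6, 0.1, -4.2]
finger_gap: 0.679
grip_force: 24.9
12527 [0.24696834 0.27675466]
(array([0.59681281, 0.35630978]), (35.25995635986328, 79.79805755615234), 86.8410415649414)
[0.59481843 0.33623451 0.18865722] [0.04986613 0.99874738 0.0041267 ]
# (0.595, 0.335, 0.1, 1.522) rows 4 err mm [-0.  -0.  -0.1] q6~ 0.56
{"delta_pos":[[-0.01,0,0.74],[-0.01,0,0.74],[-0.01,0,0.74],[-0.01,0,0.74]],"delta_rot":[[0.01,0,0],[0.01,0.01,0],[0.01,0,-0.01],[0,0,0]]}
```

View pics/w3.png

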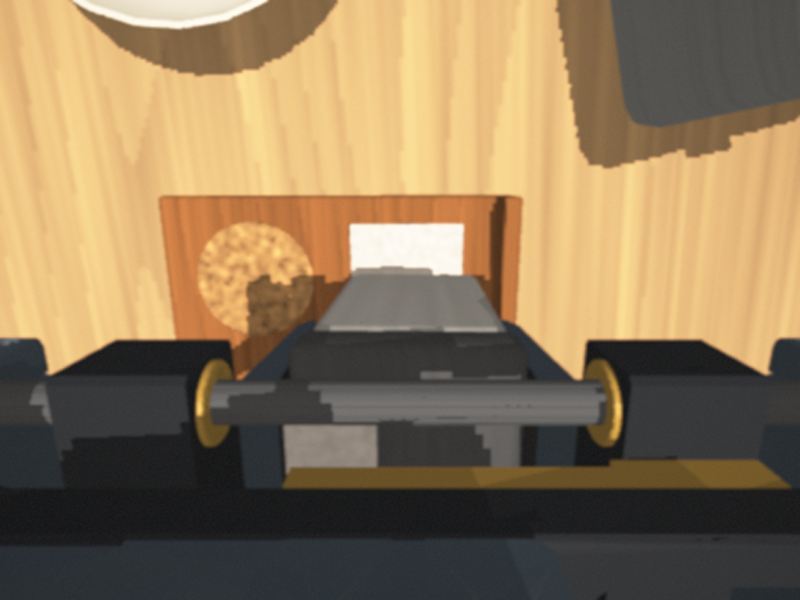

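The view shows the canister in the grip above the white square, whose far part is at (405,245). Its label strip is on the board's front side (330,445). I'll lower it now.

```bash
python3 -m handwheel '{"delta_pos":[[0.01,0.03,0.8],[0.01,0.02,0.9],[0,0,0.9],[0,0,0.8],[0,0,0.2],[0,0,0.15],[0,0,0]],"delta_rot":[[0,0,0],[0,0,0.02],[0,0,0.02],[0,0,0],[0,0,0],[0,0,0],[0,0,0]],"claw":[0.5,0.5,0.5,0.5,0.5,0.5,0.5]}'
python3 -m handwheel '{"delta_pos":[[0,0,0.05],[0,0,0]],"delta_rot":[[0,0,0],[0,0,0]],"claw":[0.5,0.5]}'
```

```text
clock: 13.6
eef_pos: [0.5978, 0.3365, 0.0782]
ee_rot: [[0.054, 0.999, 0.007], [0.999, -0.054, -0.0], [0.0, 0.007, -1.0]]
wrist_force: [-1.0, 0.3, -2.6]
finger_gap: 0.684
grip_force: 24.9
clock: 13.8
eef_pos: [0.5981, 0.3369, 0.0773]
ee_rot: [[0.053, 0.999, 0.008], [0.999, -0.053, 0.001], [0.001, 0.008, -1.0]]
wrist_force: [0.6, -0.8, -4.2]
finger_gap: 0.678
grip_force: 24.9
```

```bash
python3 -m handwheel '{"delta_pos":[[0,0.05,0.2],[0,0,0.05],[0,0,0.03],[0,0,0]],"delta_rot":[[0,0,0.04],[0,0,0],[0,0,0],[0,0,0]],"claw":[0.5,0.5,0.5,0.5]}'
python3 -m handwheel '{"delta_pos":[[0,0,0.03],[0,0,0]],"delta_rot":[[0,0,0],[0,0,0]],"claw":[0.5,0.5]}'
```

```text
clock: 14.2
eef_pos: [0.5992, 0.3365, 0.0681]
ee_rot: [[0.058, 0.998, 0.007], [0.998, -0.058, -0.0], [0.0, 0.007, -1.0]]
wrist_force: [0.2, -0.8, -0.6]
finger_gap: 0.679
grip_force: 24.8
clock: 14.4
eef_pos: [0.5992, 0.3365, 0.0681]
ee_rot: [[0.058, 0.998, 0.007], [0.998, -0.058, -0.0], [0.0, 0.007, -1.0]]
wrist_force: [-2.3, -1.7, 5.4]
finger_gap: 0.681
grip_force: 24.8
```

```bash
python3 -m handwheel '{"delta_pos":[[0,0,-0.15],[0,-0.1,0],[0,0,0.08],[0,0,0.07],[0,0,0]],"delta_rot":[[0,0,0],[0,0,-0.03],[0,0,0],[0,0,0],[0,0,0]],"claw":[0.5,0.5,0.5,0.5,0.5]}'
```

```text
clock: 14.9
eef_pos: [0.5961, 0.3368, 0.0679]
ee_rot: [[0.054, 0.999, 0.007], [0.999, -0.054, 0.0], [0.0, 0.007, -1.0]]
wrist_force: [-2.0, -2.0, 4.6]
finger_gap: 0.681
grip_force: 24.9
```

```bash
python3 -m handwheel '{"delta_pos":[[0,0,0],[0,0,0],[0,0,0],[0,0,0],[0,0,-0.5],[0,0,-1],[0,0,-1],[0,0,-1]],"delta_rot":[[0,0,0],[0,0,0],[0,0,0],[0,0,0],[0,0,0],[0,0,0],[0,0,0],[0,0,0]],"claw":[0.9,0.9,0.9,0.9,0.9,1,1,1]}'
python3 -m handwheel '{"delta_pos":[[0,0,-1],[0,0,-1],[0,0,-0.3]],"delta_rot":[[0,0,0],[0,0,0],[0,0,0]],"claw":[1,1,1]}'
cat >> h.py <<'E'
def ring(P,x0,y0,zt,ro,wall=.004,w=.05):
    """rim centre: points of the top 6 mm around (x0,y0) lie on the annulus ro-wall..ro"""
    Z=P[...,2]; c=np.array([x0,y0])
    for _ in range(3):
        m=(abs(Z-zt)<.005)&(np.hypot(P[...,0]-c[0],P[...,1]-c[1])<ro+.008); A=P[m][:,:2]
        g=lambda c:np.hypot(*(A-c).T)-(ro-wall/2)
        c=least_squares(g,c,loss='soft_l1',f_scale=.002).x
    return c,len(A),np.sqrt(np.mean(g(c)**2))
def stick(P,c,zlo,zhi,ro,rmax):
    """directions (deg) of what sticks out of the cylinder between two heights, as histogram peaks"""
    Z=P[...,2]; d=P[...,:2]-c; rr=np.hypot(d[...,0],d[...,1]); m=(Z>zlo)&(Z<zhi)&(rr>ro+.005)&(rr<rmax)
    a=np.arctan2(d[...,1],d[...,0])[m]
    if len(a)<4: return len(a),None
    v=np.exp(1j*a).sum(); return len(a),np.degrees(np.angle(v)).round(1),(abs(v)/len(a)).round(2)
E
python3 - <<'E'
from h import *
for n in('scene','top'):
    p,P=cloud(n); print(n,'can',can(P,.595,.335),'sq',white_sq(P,hsv(p)))
    c=ring(P,.452,-.107,.1,.033); print(' jug',c,'handle',stick(P,c[0],.03,.075,.036,.066),'rim',stick(P,c[0],.085,.105,.036,.066))
E
```

```text
clock: 15.7
eef_pos: [0.5956, 0.3369, 0.1741]
ee_rot: [[0.054, 0.998, 0.007], [0.999, -0.054, 0.0], [0.001, 0.007, -1.0]]
wrist_force: [-0.5, 0.8, 0.5]
finger_gap: 0.998
grip_force: 0.0
clock: 16.0
eef_pos: [0.5964, 0.3376, 0.2461]
ee_rot: [[0.054, 0.998, 0.014], [0.999, -0.054, 0.004], [0.005, 0.014, -1.0]]
wrist_force: [-0.3, -0.1, -0.1]
finger_gap: 1.001
grip_force: 0.0
scene can (562, ((596.5932006835938, 335.398681640625), (62.651031494140625, 67.54173278808594), 86.73387908935547)) sq (array([0.62827209, 0.3572146 ]), (24.01412010192871, 52.267765045166016), 23.738054275512695)
 jug (array([ 0.4487562 , -0.10334518]), 132, np.float64(0.0025599064973903683)) handle (35, np.float64(73.0), np.float64(1.0)) rim (32, np.float64(82.4), np.float64(0.07))
top can (364, ((595.3446655273438, 330.9258728027344), (61.877586364746094, 62.40437698364258), 0.06283961236476898)) sq (array([0.56503967, 0.36146164]), (24.85264778137207, 7.431859016418457), 89.35608673095703)
 jug (array([ 0.4472453 , -0.10830116]), 82, np.float64(0.0024090134167947213)) handle (1, None) rim (21, np.float64(74.5), np.float64(0.24))
```

```bash
python3 -c "
from plan import *
plan([(.448,-.106,.22,.82)])"
```

```text
# (0.448, -0.106, 0.22, 0.82) rows 16 err mm [0.  0.1 0.1] q6~ 0.52
{"delta_pos":[[-0.94,-0.26,0.04],[-0.95,-0.21,0.05],[-0.95,-0.18,0.04],[-0.97,-0.13,0.05],[-0.97,-0.09,0.04],[-0.97,-0.05,0.05],[-0.97,-0.01,0.04],[-0.98,0.04,0.05]],"delta_rot":[[0,0,0.36],[0.01,-0.01,0.37],[0,0,0.36],[0.01,0,0.36],[0,0,0.36],[0.01,-0.01,0.37],[0,0,0.36],[0.01,0,0.36]]}
{"delta_pos":[[-0.97,0.08,0.04],[-0.96,0.12,0.05],[-0.96,0.16,0.05],[-0.95,0.21,0.04],[-0.94,0.24,0.05],[-0.93,0.29,0.05],[-0.92,0.33,0.05],[-0.9,0.36,0.04]],"delta_rot":[[0,-0.01,0.36],[0.01,0,0.37],[0,0,0.36],[0,0,0.36],[0.01,-0.01,0.37],[0,0,0.36],[0.01,0,0.36],[0,-0.01,0.36]]}
```

```bash
python3 -m handwheel '{"delta_pos":[[-0.94,-0.26,0.04],[-0.95,-0.21,0.05],[-0.95,-0.18,0.04],[-0.97,-0.13,0.05],[-0.97,-0.09,0.04],[-0.97,-0.05,0.05],[-0.97,-0.01,0.04],[-0.98,0.04,0.05]],"delta_rot":[[0,0,0.36],[0.01,-0.01,0.37],[0,0,0.36],[0.01,0,0.36],[0,0,0.36],[0.01,-0.01,0.37],[0,0,0.36],[0.01,0,0.36]],"claw":[1,1,1,1,1,1,1,1]}'
python3 -m handwheel '{"delta_pos":[[-0.97,0.08,0.04],[-0.96,0.12,0.05],[-0.96,0.16,0.05],[-0.95,0.21,0.04],[-0.94,0.24,0.05],[-0.93,0.29,0.05],[-0.92,0.33,0.05],[-0.9,0.36,0.04]],"delta_rot":[[0,-0.01,0.36],[0.01,0,0.37],[0,0,0.36],[0,0,0.36],[0.01,-0.01,0.37],[0,0,0.36],[0.01,0,0.36],[0,-0.01,0.36]],"claw":[1,1,1,1,1,1,1,1]}'
python3 - <<'E'
from h import *
from plan import *
p,P=cloud('wrist','w4')
c=ring(P,.448,-.106,.1,.033); print(' jug',c,'handle',stick(P,c[0],.03,.075,.036,.066),'rim+',stick(P,c[0],.085,.105,.036,.066))
Z=P[...,2];d=P[...,:2]-c[0];rr=np.hypot(d[...,0],d[...,1]);m=(Z>.02)&(Z<.11)&(rr>.04)&(rr<.066);a=np.degrees(np.arctan2(d[...,1],d[...,0]))[m]
print(np.histogram(a,bins=np.arange(-180,181,15)))
plan([(.448,-.106,.045,.82)])
E
```

```text
clock: 16.9
eef_pos: [0.5195, 0.1138, 0.2278]
ee_rot: [[0.393, 0.92, -0.002], [0.92, -0.393, -0.002], [-0.003, -0.001, -1.0]]
wrist_force: [1.1, -0.7, -1.0]
finger_gap: 0.998
grip_force: 0.0
clock: 17.7
eef_pos: [0.4456, -0.1071, 0.2174]
ee_rot: [[0.683, 0.73, -0.007], [0.73, -0.683, -0.002], [-0.006, -0.004, -1.0]]
wrist_force: [0.3, -0.3, 0.2]
finger_gap: 1.002
grip_force: 0.0
 jug (array([ 0.44928218, -0.10646049]), 1049, np.float64(0.002411559242779491)) handle (53, np.float64(71.6), np.float64(1.0)) rim+ (222, np.float64(75.5), np.float64(0.33))
(array([  0,   0,   0,   0,  73,  37,   0,   0,   0,   0,   0,   0,   0,
         0,   0,   0, 179,  76,   0,   0,   0,   0,   0,   0]), array([-180, -165, -150, -135, -120, -105,  -90,  -75,  -60,  -45,  -30,
        -15,    0,   15,   30,   45,   60,   75,   90,  105,  120,  135,
        150,  165,  180]))
# (0.448, -0.106, 0.045, 0.82) rows 7 err mm [-0.1  0.   0. ] q6~ 0.52
{"delta_pos":[[0.04,0,0.82],[0.03,0,0.82],[0.03,0,0.82],[0.03,0,0.82],[0.04,0,0.82],[0.02,0,0.82],[0.03,0,0.82]],"delta_rot":[[0,0.01,-0.01],[-0.01,0.01,0],[0,0.01,-0.01],[-0.01,0.02,0],[0,0.01,-0.01],[0,0.01,0],[-0.01,0.01,-0.01]]}
```

View pics/w4.png

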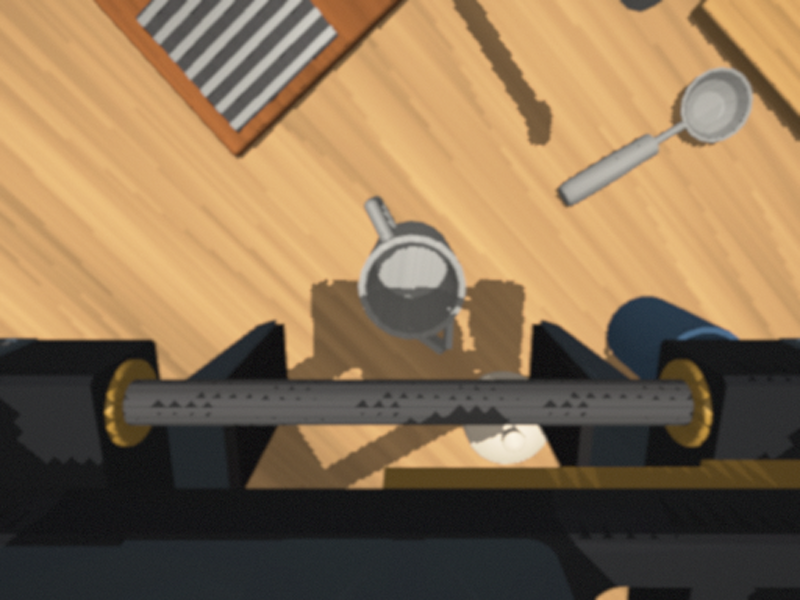

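The wrist view shows the jug at (412,280) between the fingers, with its handle at the upper left (380,215) and spout at the lower right (440,335). The sugar bowl and mug are well clear.

```bash
python3 -m handwheel '{"delta_pos":[[0.06,0,0.82],[0.05,0,0.82],[0.04,0,0.82],[0.03,0,0.82],[0.04,0,0.82],[0.02,0,0.82],[0.02,0,0.8],[0,0,0]],"delta_rot":[[0,0.01,-0.01],[-0.01,0.01,0],[0,0.01,0],[-0.01,0.01,0],[0,0.01,0],[0,0,0],[0,0,0],[0,0,0]],"claw":[1,1,1,1,1,1,1,1]}' 30
python3 -m handwheel '{"delta_pos":[[0,0,0],[0,0,0],[0,0,0],[0,0,0],[0,0,0],[0,0,0]],"delta_rot":[[0,0,0],[0,0,0],[0,0,0],[0,0,0],[0,0,0],[0,0,0]],"claw":[0.5,0.5,0.5,0.5,0.5,0.5]}'
python3 -c "
from plan import *
plan([(.449,-.106,.13,.82),(.455,-.04,.15,1.6),(.473,.101,.17,4.2),(.473,.101,.10,4.2)])"
```

```text
clock: 18.55
eef_pos: [0.4488, -0.0997, 0.0441]
ee_rot: [[0.681, 0.732, -0.007], [0.732, -0.681, 0.003], [-0.003, -0.007, -1.0]]
wrist_force: [0.4, -0.2, -0.7]
finger_gap: 1.001
grip_force: 0.0
clock: 19.15
eef_pos: [0.4535, -0.1011, 0.0487]
ee_rot: [[0.681, 0.732, 0.005], [0.732, -0.681, -0.0], [0.003, 0.004, -1.0]]
wrist_force: [-0.1, -0.4, 6.1]
finger_gap: 0.727
grip_force: 30.0
# (0.449, -0.106, 0.13, 0.82) rows 3 err mm [ 0.  -0.1 -0. ] q6~ 0.52
# (0.455, -0.04, 0.15, 1.6) rows 7 err mm [0.  0.1 0.1] q6~ -0.12
# (0.473, 0.101, 0.17, 4.2) rows 23 err mm [-0.  -0.  -0.1] q6~ -2.42
# (0.473, 0.101, 0.1, 4.2) rows 3 err mm [0. 0. 0.] q6~ -2.42
{"delta_pos":[[-0.07,0,-0.9],[-0.07,0.01,-0.91],[-0.08,0,-0.9],[0.25,-0.19,-0.1],[0.27,-0.17,-0.09],[0.29,-0.13,-0.1],[0.3,-0.1,-0.09],[0.3,-0.07,-0.1]],"delta_rot":[[0.01,-0.01,0],[0.01,-0.01,0.01],[0.01,0,0],[0,0,-0.93],[0,0,-0.93],[0,0,-0.92],[0,0,-0.93],[0,0,-0.93]]}
{"delta_pos":[[0.32,-0.03,-0.09],[0.32,0,-0.1],[0.2,0.03,-0.03],[0.2,0.06,-0.03],[0.19,0.07,-0.03],[0.18,0.1,-0.03],[0.17,0.12,-0.02],[0.16,0.14,-0.03]],"delta_rot":[[0,0,-0.93],[0,0,-0.93],[0,0,-0.94],[0,0,-0.94],[0,0,-0.95],[0,0,-0.94],[0,0,-0.94],[0,0,-0.94]]}
{"delta_pos":[[0.13,0.15,-0.03],[0.13,0.17,-0.03],[0.1,0.18,-0.03],[0.08,0.18,-0.03],[0.05,0.2,-0.03],[0.04,0.21,-0.03],[0.01,0.2,-0.02],[-0.01,0.21,-0.03]],"delta_rot":[[0,0,-0.94],[0,0,-0.95],[0,0,-0.94],[0,0,-0.94],[0,0,-0.94],[0,0,-0.94],[0,0,-0.94],[0,0,-0.95]]}
{"delta_pos":[[-0.03,0.2,-0.03],[-0.06,0.2,-0.03],[-0.08,0.19,-0.03],[-0.1,0.18,-0.03],[-0.12,0.16,-0.03],[-0.14,0.16,-0.03],[-0.15,0.13,-0.02],[-0.17,0.12,-0.03]],"delta_rot":[[0,0,-0.94],[0,0,-0.94],[0,0,-0.94],[0,0,-0.94],[0,0,-0.95],[0,0,-0.94],[0,0,-0.94],[0,0,-0.94]]}
{"delta_pos":[[-0.18,0.1,-0.03],[0,0,0.78],[0,0,0.77],[0,0,0.78]],"delta_rot":[[0,0,-0.94],[0,0,0],[0,0,0],[0,0,0]]}
```

```bash
python3 -m handwheel '{"delta_pos":[[0,0,-0.5],[0,0,-0.9],[0,0,-0.9],[0.25,-0.19,-0.1],[0.27,-0.17,-0.09],[0.29,-0.13,-0.1],[0.3,-0.1,-0.09],[0.3,-0.07,-0.1]],"delta_rot":[[0,0,0],[0,0,0],[0,0,0],[0,0,-0.93],[0,0,-0.93],[0,0,-0.92],[0,0,-0.93],[0,0,-0.93]],"claw":[0.5,0.5,0.5,0.5,0.5,0.5,0.5,0.5]}'
python3 -m handwheel '{"delta_pos":[[0.32,-0.03,-0.09],[0.32,0,-0.1],[0.2,0.03,-0.03],[0.2,0.06,-0.03],[0.19,0.07,-0.03],[0.18,0.1,-0.03],[0.17,0.12,-0.02],[0.16,0.14,-0.03]],"delta_rot":[[0,0,-0.93],[0,0,-0.93],[0,0,-0.94],[0,0,-0.94],[0,0,-0.95],[0,0,-0.94],[0,0,-0.94],[0,0,-0.94]],"claw":[0.5,0.5,0.5,0.5,0.5,0.5,0.5,0.5]}'
python3 -m handwheel '{"delta_pos":[[0.13,0.15,-0.03],[0.13,0.17,-0.03],[0.1,0.18,-0.03],[0.08,0.18,-0.03],[0.05,0.2,-0.03],[0.04,0.21,-0.03],[0.01,0.2,-0.02],[-0.01,0.21,-0.03]],"delta_rot":[[0,0,-0.94],[0,0,-0.95],[0,0,-0.94],[0,0,-0.94],[0,0,-0.94],[0,0,-0.94],[0,0,-0.94],[0,0,-0.95]],"claw":[0.5,0.5,0.5,0.5,0.5,0.5,0.5,0.5]}'
python3 -m handwheel '{"delta_pos":[[-0.03,0.2,-0.03],[-0.06,0.2,-0.03],[-0.08,0.19,-0.03],[-0.1,0.18,-0.03],[-0.12,0.16,-0.03],[0,0,0],[0,0,0]],"delta_rot":[[0,0,-0.94],[0,0,-0.94],[0,0,-0.94],[0,0,-0.94],[0,0,-0.95],[0,0,0],[0,0,0]],"claw":[0.5,0.5,0.5,0.5,0.5,0.5,0.5]}'
python3 - <<'E'
from plan import *
print(r.state()['eef_pos'],r.state()['ee_rot'])
plan([(.470,.094,.165,4.224),(.470,.094,.074,4.224)])
E
```

```text
clock: 19.95
eef_pos: [0.4556, -0.0531, 0.1305]
ee_rot: [[0.187, 0.982, 0.0], [0.982, -0.187, 0.001], [0.001, -0.0, -1.0]]
wrist_force: [0.4, -0.2, -3.3]
finger_gap: 0.727
grip_force: 30.0
clock: 20.75
eef_pos: [0.4619, 0.0027, 0.1412]
ee_rot: [[-0.654, 0.756, -0.0], [0.756, 0.654, 0.001], [0.001, 0.0, -1.0]]
wrist_force: [-0.2, 1.2, -3.4]
finger_gap: 0.723
grip_force: 30.0
clock: 21.55
eef_pos: [0.4681, 0.0515, 0.1481]
ee_rot: [[-0.999, -0.047, -0.0], [-0.047, 0.999, 0.0], [0.0, 0.0, -1.0]]
wrist_force: [-0.2, -0.6, -3.2]
finger_gap: 0.722
grip_force: 30.0
clock: 22.25
eef_pos: [0.4724, 0.0816, 0.1528]
ee_rot: [[-0.822, -0.57, 0.001], [-0.57, 0.822, -0.0], [-0.0, -0.0, -1.0]]
wrist_force: [0.0, 0.4, -3.6]
finger_gap: 0.725
grip_force: 30.0
[0.4724333  0.08160243 0.15284238] [[-8.21958262e-01 -5.69547364e-01  6.45218276e-04]
 [-5.69547512e-01  8.21958410e-01 -5.73665371e-05]
 [-4.97669629e-04 -4.14635363e-04 -9.99999790e-01]]
# (0.47, 0.094, 0.165, 4.224) rows 5 err mm [0.1 0.  0.1] q6~ -2.46
# (0.47, 0.094, 0.074, 4.224) rows 4 err mm [-0.1  0.2 -0.1] q6~ -2.46
{"delta_pos":[[-0.03,0.08,-0.08],[-0.04,0.07,-0.08],[-0.05,0.07,-0.08],[-0.06,0.06,-0.08],[-0.06,0.06,-0.09],[0,0,0.76],[0,0,0.76],[0,0,0.76]],"delta_rot":[[0,0,-0.79],[0,0,-0.8],[0,0,-0.79],[0,0,-0.8],[0,0,-0.79],[0,0,0],[0,0,0],[0,0,0]]}
{"delta_pos":[[0,0.01,0.76]],"delta_rot":[[0,0,0]]}
```

```bash
python3 -m handwheel '{"delta_pos":[[-0.03,0.08,-0.04],[-0.04,0.07,-0.04],[-0.05,0.07,0],[-0.06,0.06,0],[-0.06,0.06,0],[0,0,0]],"delta_rot":[[0,0,-0.79],[0,0,-0.8],[0,0,-0.79],[0,0,-0.8],[0,0,-0.79],[0,0,0]],"claw":[0.5,0.5,0.5,0.5,0.5,0.5]}'
python3 - <<'E'
from h import *
from plan import *
print(r.state()['eef_pos'],r.state()['ee_rot'][:,0])
p,P=cloud('scene','s2'); z=r.state()['eef_pos'][2]+.0513
c=ring(P,.4734,.10,z,.033); print(c,'handle',stick(P,c[0],z-.07,z-.025,.036,.066),'rim',stick(P,c[0],z-.015,z+.006,.036,.066))
Z=P[...,2];d=P[...,:2]-c[0];rr=np.hypot(d[...,0],d[...,1]);m=(Z>z-.1)&(Z<z+.01)&(rr>.04)&(rr<.066);a=np.degrees(np.arctan2(d[...,1],d[...,0]))[m]
print(np.histogram(a,bins=np.arange(-180,181,20))[0])
plan([(.470,.094,.074,4.224)])
E
```

```text
clock: 22.85
eef_pos: [0.4703, 0.0939, 0.1555]
ee_rot: [[-0.469, -0.883, 0.001], [-0.883, 0.469, 0.0], [-0.001, -0.001, -1.0]]
wrist_force: [0.6, 0.0, -3.8]
finger_gap: 0.731
grip_force: 30.0
[0.4703187  0.09393407 0.15545754] [-4.69055094e-01 -8.83168680e-01 -6.33235337e-04]
(array([0.47334169, 0.10549388]), 61, np.float64(0.0034721370058449865)) handle (64, np.float64(-55.9), np.float64(0.91)) rim (17, np.float64(85.8), np.float64(1.0))
[ 0  0  0  0 27  1 20 18  5  0  0  0  2 21  0  0  0  0]
# (0.47, 0.094, 0.074, 4.224) rows 3 err mm [-0.   0.2 -0.1] q6~ -2.46
{"delta_pos":[[0,0.01,0.91],[0,0,0.9],[0,0.01,0.91]],"delta_rot":[[0,0,0],[-0.01,0,-0.01],[0,0.01,0]]}
```

View pics/s2.png

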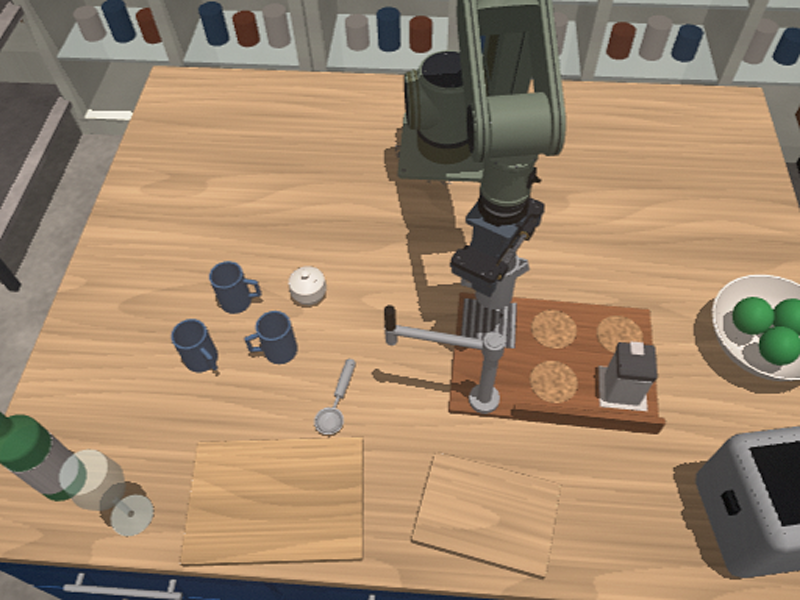

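The scene view shows the canister on the square with its label towards the robot (637,350) and the tap parked at (390..490,335). The jug is held over the grid.

```bash
python3 -m handwheel '{"delta_pos":[[0,0.01,0.9],[0,0,0.9],[0,0,0.9],[0,0,0.2],[0,0,0.08],[0,0,0.04],[0,0,0]],"delta_rot":[[0,0,0],[0,0,0],[0,0,0],[0,0,0],[0,0,0],[0,0,0],[0,0,0]],"claw":[0.5,0.5,0.5,0.5,0.5,0.5,0.5]}'
python3 -m handwheel '{"delta_pos":[[0,0,0.03],[0,0,0]],"delta_rot":[[0,0,0],[0,0,0]],"claw":[0.5,0.5]}'
```

```text
clock: 23.6
eef_pos: [0.4717, 0.0944, 0.0662]
ee_rot: [[-0.468, -0.884, 0.005], [-0.884, 0.468, 0.001], [-0.003, -0.004, -1.0]]
wrist_force: [0.5, -0.1, -3.2]
finger_gap: 0.723
grip_force: 30.0
clock: 23.8
eef_pos: [0.4711, 0.0944, 0.0649]
ee_rot: [[-0.468, -0.884, 0.004], [-0.884, 0.468, 0.001], [-0.002, -0.003, -1.0]]
wrist_force: [0.3, 0.8, -3.4]
finger_gap: 0.726
grip_force: 30.0
```

```bash
python3 -m handwheel '{"delta_pos":[[0,0,0.03],[0,0,0.02],[0,0,0]],"delta_rot":[[0,0,0],[0,0,0],[0,0,0]],"claw":[0.5,0.5,0.5]}'
```

```text
clock: 24.1
eef_pos: [0.4712, 0.0945, 0.0636]
ee_rot: [[-0.468, -0.884, 0.003], [-0.884, 0.468, 0.001], [-0.002, -0.003, -1.0]]
wrist_force: [-1.7, 0.0, 6.0]
finger_gap: 0.724
grip_force: 30.0
```

```bash
python3 -m handwheel '{"delta_pos":[[0,0,0],[0,0,0],[0,0,0],[0,0,0],[0,0,-0.4],[0,0,-1],[0,0,-1],[0,0,-1]],"delta_rot":[[0,0,0],[0,0,0],[0,0,0],[0,0,0],[0,0,0],[0,0,0],[0,0,0],[0,0,0]],"claw":[1,1,1,1,1,1,1,1]}'
python3 -m handwheel '{"delta_pos":[[0,0,-1],[0,0,-0.8],[0,0,0]],"delta_rot":[[0,0,0.9],[0,0,0.9],[0,0,0]],"claw":[1,1,1]}'
python3 - <<'E'
from h import *
for n in('scene','top'):
    p,P=cloud(n); print(n); z=.115
    c=ring(P,.4734,.10,z,.033); print('jug',c,'handle',stick(P,c[0],z-.07,z-.025,.036,.066),'rim',stick(P,c[0],z-.015,z+.006,.036,.066))
    for x,y in((.457,-.39),(.575,-.425),(.555,-.287)):
        c=ring(P,x,y,.088,.031); print(' mug',c,stick(P,c[0],.02,.08,.033,.06))
E
```

```text
clock: 24.9
eef_pos: [0.4703, 0.0942, 0.1657]
ee_rot: [[-0.467, -0.884, 0.002], [-0.884, 0.467, 0.0], [-0.001, -0.001, -1.0]]
wrist_force: [1.4, 0.8, 0.4]
finger_gap: 1.001
grip_force: 0.0
clock: 25.2
eef_pos: [0.4724, 0.0946, 0.2221]
ee_rot: [[-0.647, -0.763, 0.01], [-0.763, 0.647, 0.002], [-0.007, -0.006, -1.0]]
wrist_force: [-0.7, 0.5, -0.0]
finger_gap: 1.0
grip_force: 0.0
scene
jug (array([0.4748763 , 0.10505738]), 150, np.float64(0.0027451055176098754)) handle (37, np.float64(-88.0), np.float64(1.0)) rim (36, np.float64(-69.4), np.float64(0.06))
 mug (array([ 0.44594416, -0.38481663]), 117, np.float64(0.0019182683088083282)) (50, np.float64(89.4), np.float64(1.0))
 mug (array([ 0.57632369, -0.42184472]), 134, np.float64(0.0018585267163813675)) (47, np.float64(50.3), np.float64(1.0))
 mug (array([ 0.54993349, -0.27796722]), 134, np.float64(0.0017967191926395215)) (53, np.float64(-68.3), np.float64(1.0))
top
jug (array([0.46967422, 0.09874895]), 3, np.float64(9.308893582326063e-05)) handle (4, np.float64(-89.4), np.float64(1.0)) rim (10, np.float64(-86.9), np.float64(1.0))
 mug (array([ 0.44508342, -0.38971926]), 84, np.float64(0.0014861131476128862)) (19, np.float64(91.4), np.float64(1.0))
 mug (array([ 0.5747131 , -0.42672529]), 78, np.float64(0.0015387274178383856)) (28, np.float64(51.6), np.float64(1.0))
 mug (array([ 0.54857755, -0.28301765]), 69, np.float64(0.0012697971923576242)) (12, np.float64(-69.9), np.float64(1.0))
```

```bash
python3 -m handwheel '{"delta_pos":[[0,0,0]],"delta_rot":[[0,0,0]],"claw":[1]}'; python3 -c "
from plan import *
plan([(.48,-.1,.24,2.9),(.549,-.2805,.22,1.937)])"
```

```text
clock: 25.4
eef_pos: [0.4695, 0.0941, 0.2174]
ee_rot: [[-0.645, -0.764, -0.001], [-0.764, 0.645, -0.0], [0.001, 0.0, -1.0]]
wrist_force: [-1.2, 1.0, 0.4]
finger_gap: 1.002
grip_force: 0.0
# (0.48, -0.1, 0.24, 2.9) rows 10 err mm [-0.   0.1 -0.1] q6~ -1.53
# (0.549, -0.2805, 0.22, 1.937) rows 9 err mm [-0.1 -0.   0.1] q6~ -0.84
{"delta_pos":[[0.47,-0.44,-0.08],[0.42,-0.5,-0.07],[0.36,-0.54,-0.08],[0.3,-0.57,-0.07],[0.24,-0.6,-0.08],[0.16,-0.63,-0.07],[0.1,-0.64,-0.08],[0.03,-0.65,-0.07]],"delta_rot":[[0,0,0.93],[0,0,0.92],[0,0,0.93],[0,0,0.92],[0,0,0.93],[0,0,0.92],[0,0,0.93],[0,0,0.93]]}
{"delta_pos":[[-0.05,-0.65,-0.08],[-0.12,-0.63,-0.07],[-0.41,-0.59,0.07],[-0.47,-0.54,0.08],[-0.52,-0.49,0.07],[-0.57,-0.43,0.07],[-0.62,-0.36,0.08],[-0.65,-0.3,0.07]],"delta_rot":[[0,0,0.92],[0,0,0.93],[0,0,0.89],[0,0,0.89],[0,0,0.89],[0,0,0.9],[0,0,0.89],[0,0,0.89]]}
{"delta_pos":[[-0.68,-0.23,0.08],[-0.7,-0.15,0.07],[-0.71,-0.08,0.07]],"delta_rot":[[0,0,0.89],[0,0,0.89],[-0.01,0,0.89]]}
```

```bash
python3 -m handwheel '{"delta_pos":[[0.47,-0.44,-0.08],[0.42,-0.5,-0.07],[0.36,-0.54,-0.08],[0.3,-0.57,-0.07],[0.24,-0.6,-0.08],[0.16,-0.63,-0.07],[0.1,-0.64,-0.08],[0.03,-0.65,-0.07]],"delta_rot":[[0,0,0.93],[0,0,0.92],[0,0,0.93],[0,0,0.92],[0,0,0.93],[0,0,0.92],[0,0,0.93],[0,0,0.93]],"claw":[1,1,1,1,1,1,1,1]}'
python3 -m handwheel '{"delta_pos":[[-0.05,-0.65,-0.08],[-0.12,-0.63,-0.07],[-0.41,-0.59,0.07],[-0.47,-0.54,0.08],[-0.52,-0.49,0.07],[-0.57,-0.43,0.07],[-0.62,-0.36,0.08],[-0.65,-0.3,0.07]],"delta_rot":[[0,0,0.92],[0,0,0.93],[0,0,0.89],[0,0,0.89],[0,0,0.89],[0,0,0.9],[0,0,0.89],[0,0,0.89]],"claw":[1,1,1,1,1,1,1,1]}'
python3 -m handwheel '{"delta_pos":[[-0.68,-0.23,0.08],[-0.7,-0.15,0.07],[-0.71,-0.08,0.07],[0,0,0],[0,0,0]],"delta_rot":[[0,0,0.89],[0,0,0.89],[0,0,0.89],[0,0,0],[0,0,0]],"claw":[1,1,1,1,1]}'
python3 - <<'E'
from h import *
from plan import *
s=r.state(); print(s['eef_pos'],s['ee_rot'][:,2])
p,P=cloud('wrist','w5')
c=ring(P,.549,-.2805,.088,.031); print(c,stick(P,c[0],.02,.08,.033,.06))
p,P=cloud('scene'); c=ring(P,.549,-.2805,.088,.031); print(c,stick(P,c[0],.02,.08,.033,.06))
p,P=cloud('top'); 
for z,x,y,ro in((.115,.4734,.1,.033),(.088,.549,-.2805,.031)):
    c=ring(P,x,y,z,ro); print('top',c,stick(P,c[0],.02,.08,ro+.002,.066))
plan([(.549,-.2805,.045,1.937)])
E
```

```text
clock: 26.2
eef_pos: [0.4777, -0.0617, 0.2352]
ee_rot: [[-1.0, 0.025, -0.001], [0.025, 1.0, 0.001], [0.001, 0.001, -1.0]]
wrist_force: [-0.4, 0.9, 0.4]
finger_gap: 0.996
grip_force: 0.0
clock: 27.0
eef_pos: [0.5261, -0.2208, 0.2261]
ee_rot: [[-0.631, 0.776, -0.001], [0.776, 0.631, 0.002], [0.002, 0.0, -1.0]]
wrist_force: [0.3, 0.9, 0.5]
finger_gap: 0.998
grip_force: 0.0
clock: 27.5
eef_pos: [0.5487, -0.28, 0.2198]
ee_rot: [[-0.359, 0.933, -0.001], [0.933, 0.359, 0.002], [0.003, 0.0, -1.0]]
wrist_force: [-0.4, 0.5, -0.4]
finger_gap: 0.996
grip_force: 0.0
[ 0.54872719 -0.28001561  0.21984331] [-7.55681608e-04  2.42607200e-03 -9.99996772e-01]
(array([ 0.55024471, -0.28183123]), 816, np.float64(0.0013337499996098948)) (101, np.float64(-69.5), np.float64(1.0))
(array([ 0.54999086, -0.27828217]), 128, np.float64(0.0017280467749782407)) (53, np.float64(-68.3), np.float64(1.0))
top (array([0.47316151, 0.09984148]), 86, np.float64(0.0018787115313560277)) (20, np.float64(-143.0), np.float64(0.28))
top (array([ 0.5486342 , -0.28328868]), 31, np.float64(0.001370785481631445)) (0, None)
# (0.549, -0.2805, 0.045, 1.937) rows 7 err mm [ 0.1 -0.1 -0.1] q6~ -0.84
{"delta_pos":[[-0.01,0,0.84],[0,-0.01,0.84],[-0.01,0,0.84],[0,0,0.84],[-0.01,-0.01,0.84],[0,0,0.84],[-0.01,0,0.84]],"delta_rot":[[0,0,0],[0,0,0],[0.01,0,0],[0,0,0.01],[0,0,0],[0,0,0],[0,0,0]]}
```

View pics/w5.png

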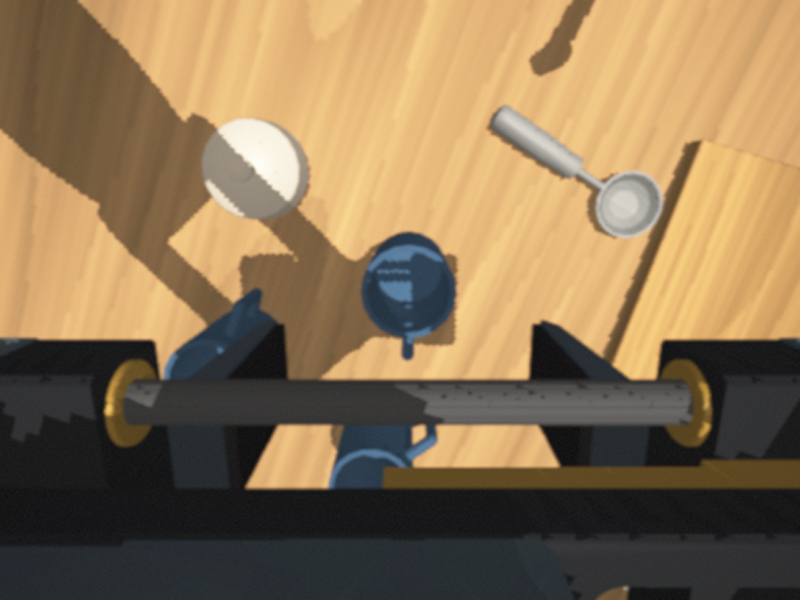

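The wrist view shows the mug at (408,290) centred between the fingers, with its handle straight down (408,345). The neighbouring mug's handle at (245,310) is clear.

```bash
python3 -m handwheel '{"delta_pos":[[-0.01,0,0.83],[-0.01,0,0.83],[-0.01,0,0.83],[-0.01,0,0.83],[-0.01,0,0.83],[-0.01,0,0.83],[-0.01,0,0.83],[0,0,0]],"delta_rot":[[0,0,0],[0,0,0],[0,0,0],[0,0,0],[0,0,0],[0,0,0],[0,0,0],[0,0,0]],"claw":[1,1,1,1,1,1,1,1]}' 25
python3 -m handwheel '{"delta_pos":[[0,0,0],[0,0,0],[0,0,0],[0,0,0],[0,0,0],[0,0,0],[0,0,0]],"delta_rot":[[0,0,0],[0,0,0],[0,0,0],[0,0,0],[0,0,0],[0,0,0],[0,0,0]],"claw":[0.5,0.5,0.5,0.5,0.5,0.5,0.5]}'
python3 -c "
from plan import *
plan([(.55,-.28,.13,1.937),(.48,-.13,.2,1.5),(.48,.08,.22,.8),(.589,.2145,.17,-.052)])"
```

```text
clock: 28.45
eef_pos: [0.5482, -0.2803, 0.0443]
ee_rot: [[-0.359, 0.933, -0.004], [0.933, 0.359, 0.004], [0.005, -0.003, -1.0]]
wrist_force: [0.7, 0.4, -0.4]
finger_gap: 1.004
grip_force: 0.0
clock: 29.15
eef_pos: [0.5508, -0.2827, 0.0485]
ee_rot: [[-0.358, 0.934, 0.003], [0.934, 0.358, -0.001], [-0.002, 0.003, -1.0]]
wrist_force: [-1.3, -0.4, 7.2]
finger_gap: 0.675
grip_force: 25.0
# (0.55, -0.28, 0.13, 1.937) rows 3 err mm [-0.1 -0.1  0.1] q6~ -0.84
# (0.48, -0.13, 0.2, 1.5) rows 6 err mm [-0.1 -0.  -0.1] q6~ -0.19
# (0.48, 0.08, 0.22, 0.8) rows 8 err mm [ 0.  -0.1 -0.1] q6~ 0.94
# (0.589, 0.2145, 0.17, -0.052) rows 8 err mm [-0.1 -0.   0.1] q6~ 1.97
{"delta_pos":[[0.03,0.01,-0.91],[0.03,0,-0.9],[0.03,0,-0.91],[0.92,-0.06,-0.39],[0.91,-0.14,-0.39],[0.9,-0.19,-0.39],[0.88,-0.26,-0.39],[0.86,-0.33,-0.38]],"delta_rot":[[0.01,0,0],[0.01,0.01,0],[0,0,0],[0,0,0.61],[0,0,0.6],[0,0,0.61],[0,0,0.61],[0,0,0.6]]}
{"delta_pos":[[0.83,-0.39,-0.39],[0.87,-0.06,-0.08],[0.87,-0.14,-0.09],[0.85,-0.21,-0.08],[0.82,-0.29,-0.09],[0.8,-0.36,-0.08],[0.77,-0.42,-0.08],[0.72,-0.49,-0.09]],"delta_rot":[[0,0,0.61],[0,0,0.73],[0,0,0.73],[0,0,0.73],[0,0,0.73],[0,0,0.72],[0,0,0.73],[0,0,0.73]]}
{"delta_pos":[[0.68,-0.55,-0.08],[0.72,-0.06,0.21],[0.71,-0.15,0.21],[0.68,-0.21,0.2],[0.67,-0.29,0.21],[0.62,-0.35,0.21],[0.59,-0.42,0.21],[0.54,-0.49,0.21]],"delta_rot":[[0.01,0,0.73],[0,0,0.89],[0,0,0.89],[0,0,0.88],[0,0,0.89],[0,0,0.89],[0,0,0.89],[0,0,0.88]]}
{"delta_pos":[[0.48,-0.53,0.2]],"delta_rot":[[0,0,0.89]]}
```

```bash
python3 -m handwheel '{"delta_pos":[[0.01,0,-0.6],[0.01,0,-0.9],[0.01,0,-0.91],[0.92,-0.06,-0.45],[0.91,-0.14,-0.45],[0.9,-0.19,-0.45],[0.88,-0.26,-0.39],[0.86,-0.33,-0.38]],"delta_rot":[[0,0,0],[0,0,0],[0,0,0],[0,0,0.61],[0,0,0.6],[0,0,0.61],[0,0,0.61],[0,0,0.6]],"claw":[0.5,0.5,0.5,0.5,0.5,0.5,0.5,0.5]}'
python3 -m handwheel '{"delta_pos":[[0.83,-0.39,-0.39],[0.87,-0.06,-0.08],[0.87,-0.14,-0.09],[0.85,-0.21,-0.08],[0.82,-0.29,-0.09],[0.8,-0.36,-0.08],[0.77,-0.42,-0.08],[0.72,-0.49,-0.09]],"delta_rot":[[0,0,0.61],[0,0,0.73],[0,0,0.73],[0,0,0.73],[0,0,0.73],[0,0,0.72],[0,0,0.73],[0,0,0.73]],"claw":[0.5,0.5,0.5,0.5,0.5,0.5,0.5,0.5]}'
python3 -m handwheel '{"delta_pos":[[0.68,-0.55,-0.08],[0.72,-0.06,0.21],[0.71,-0.15,0.21],[0.68,-0.21,0.2],[0.67,-0.29,0.21],[0.62,-0.35,0.21],[0.59,-0.42,0.21],[0.54,-0.49,0.21]],"delta_rot":[[0,0,0.73],[0,0,0.89],[0,0,0.89],[0,0,0.88],[0,0,0.89],[0,0,0.89],[0,0,0.89],[0,0,0.88]],"claw":[0.5,0.5,0.5,0.5,0.5,0.5,0.5,0.5]}'
python3 -m handwheel '{"delta_pos":[[0.48,-0.53,0.2],[0,0,0],[0,0,0]],"delta_rot":[[0,0,0.89],[0,0,0],[0,0,0]],"claw":[0.5,0.5,0.5]}'
cat >> h.py <<'E'
def coaster(P,h,x0,y0):
    Z=P[...,2]; m=(h[...,0]>8)&(h[...,0]<24)&(h[...,2]>165)&(abs(Z-.0155)<.006)&(np.hypot(P[...,0]-x0,P[...,1]-y0)<.052)
    A=P[m][:,:2]
    if len(A)<30: return None
    c,rad=cv2.minEnclosingCircle((A*1000).astype(np.float32)); return len(A),np.round(c,1),rad
E
python3 - <<'E'
from h import *
from plan import *
s=r.state(); print(s['eef_pos'],s['ee_rot'][:,2])
for n in('scene','top'):
    p,P=cloud(n); h=hsv(p); print(n,[coaster(P,h,*c) for c in((.48,.22),(.486,.34),(.59,.214))]); c=ring(P,.4734,.1,.115,.033); print(' jug',c,stick(P,c[0],.04,.09,.035,.066),stick(P,c[0],.105,.12,.039,.06))
plan([(.590,.214,.08,-.052)])
E
```

```text
clock: 29.95
eef_pos: [0.4907, -0.1552, 0.1829]
ee_rot: [[0.001, 1.0, 0.001], [1.0, -0.001, 0.001], [0.001, 0.001, -1.0]]
wrist_force: [-0.0, 0.1, -2.7]
finger_gap: 0.677
grip_force: 25.0
clock: 30.75
eef_pos: [0.4793, 0.0533, 0.212]
ee_rot: [[0.634, 0.773, 0.001], [0.773, -0.634, 0.001], [0.001, 0.0, -1.0]]
wrist_force: [1.3, -0.4, -3.7]
finger_gap: 0.68
grip_force: 25.0
clock: 31.55
eef_pos: [0.5756, 0.1969, 0.1702]
ee_rot: [[0.999, 0.05, 0.001], [0.05, -0.999, 0.0], [0.001, -0.0, -1.0]]
wrist_force: [0.2, 0.5, -3.2]
finger_gap: 0.68
grip_force: 25.0
clock: 31.85
eef_pos: [0.5884, 0.2129, 0.1642]
ee_rot: [[0.999, -0.05, -0.0], [-0.05, -0.999, -0.001], [-0.0, 0.001, -1.0]]
wrist_force: [-0.7, 0.2, -3.1]
finger_gap: 0.678
grip_force: 25.0
[0.58841812 0.21286624 0.16421757] [-3.51295725e-04 -6.47116321e-04 -9.99999729e-01]
scene [None, (202, array([489.9, 343.1]), 43.67911911010742), (193, array([614. , 214.1]), 43.65219497680664)]
 jug (array([0.47526433, 0.10541268]), 157, np.float64(0.00274572500808121)) (43, np.float64(-89.2), np.float64(1.0)) (2, None)
top [(118, array([473.2, 211.1]), 44.09037780761719), (93, array([520.8, 344.5]), 28.99892234802246), None]
 jug (array([0.47322125, 0.09986544]), 86, np.float64(0.0020952948841369274)) (6, np.float64(-94.0), np.float64(1.0)) (3, None)
# (0.59, 0.214, 0.08, -0.052) rows 3 err mm [ 0.1  0.1 -0.1] q6~ 1.97
{"delta_pos":[[0.01,-0.02,0.95],[0.02,-0.02,0.94],[0.02,-0.02,0.95]],"delta_rot":[[0,0,0],[0,-0.01,0],[0,0,0]]}
```

```bash
python3 -m handwheel '{"delta_pos":[[0.02,-0.01,0.95],[0.02,-0.01,0.95],[0.01,-0.01,0.95],[0,0,0.25],[0,0,0.1],[0,0,0],[0,0,0]],"delta_rot":[[0,0,0],[0,0,0],[0,0,0],[0,0,0],[0,0,0],[0,0,0],[0,0,0]],"claw":[0.5,0.5,0.5,0.5,0.5,0.5,0.5]}'
python3 -m handwheel '{"delta_pos":[[0,0,0.05],[0,0,0.03],[0,0,0]],"delta_rot":[[0,0,0],[0,0,0],[0,0,0]],"claw":[0.5,0.5,0.5]}'
```

```text
clock: 32.65
eef_pos: [0.592, 0.2141, 0.0712]
ee_rot: [[0.999, -0.052, 0.005], [-0.052, -0.999, 0.001], [0.005, -0.002, -1.0]]
wrist_force: [0.3, 0.4, -3.5]
finger_gap: 0.68
grip_force: 25.0
clock: 32.95
eef_pos: [0.591, 0.2138, 0.0673]
ee_rot: [[0.999, -0.052, 0.003], [-0.052, -0.999, 0.0], [0.003, -0.001, -1.0]]
wrist_force: [-0.3, 0.3, -3.6]
finger_gap: 0.676
grip_force: 25.0
```

```bash
python3 -m handwheel '{"delta_pos":[[-0.02,0,0.06],[0,0,0.03],[0,0,0.03],[0,0,0]],"delta_rot":[[0,0,0],[0,0,0],[0,0,0],[0,0,0]],"claw":[0.5,0.5,0.5,0.5]}'
```

```text
clock: 33.35
eef_pos: [0.5902, 0.2138, 0.0636]
ee_rot: [[0.999, -0.052, 0.002], [-0.052, -0.999, 0.0], [0.002, -0.0, -1.0]]
wrist_force: [-2.1, -0.6, -0.1]
finger_gap: 0.68
grip_force: 25.0
```

```bash
python3 -m handwheel '{"delta_pos":[[0,0,0.02],[0,0,0],[0,0,0],[0,0,0],[0,0,-0.4],[0,0,-1],[0,0,-1],[0,0,-1]],"delta_rot":[[0,0,0],[0,0,0],[0,0,0],[0,0,0],[0,0,0],[0,0,0],[0,0,0],[0,0,0]],"claw":[0.5,0.9,0.9,0.9,0.9,1,1,1]}'
python3 -m handwheel '{"delta_pos":[[0,0,-1],[0,0,-0.8],[0,0,0],[0,0,0]],"delta_rot":[[0,0,0],[0,0,0],[0,0,0],[0,0,0]],"claw":[1,1,1,1]}'
python3 - <<'E'
from h import *
from plan import *
for n in('scene','top'):
    p,P=cloud(n); print(n)
    for z,x,y,ro in((.103,.59,.214,.031),(.115,.4734,.1,.033),(.088,.4455,-.387,.031),(.088,.5755,-.4243,.031)):
        c=ring(P,x,y,z,ro); print(c,stick(P,c[0],z-.07,z-.01,ro+.002,.063))
plan([(.45,.05,.24,.7),(.4455,-.387,.22,1.571)])
E
```

```text
clock: 34.15
eef_pos: [0.5903, 0.2138, 0.1668]
ee_rot: [[0.999, -0.052, 0.003], [-0.052, -0.999, 0.001], [0.003, -0.001, -1.0]]
wrist_force: [0.2, 1.0, -0.6]
finger_gap: 1.001
grip_force: 0.0
clock: 34.55
eef_pos: [0.59, 0.2138, 0.2193]
ee_rot: [[0.999, -0.052, 0.003], [-0.052, -0.999, 0.001], [0.003, -0.001, -1.0]]
wrist_force: [-0.2, -0.1, -1.3]
finger_gap: 1.002
grip_force: 0.0
scene
(array([0.59066916, 0.21713681]), 132, np.float64(0.0016346061299047402)) (14, np.float64(179.0), np.float64(0.57))
(array([0.47531591, 0.10514305]), 153, np.float64(0.002699637369862078)) (65, np.float64(-88.5), np.float64(0.69))
(array([ 0.44624155, -0.38477603]), 122, np.float64(0.00200162886935947)) (50, np.float64(89.2), np.float64(1.0))
(array([ 0.57630948, -0.42170245]), 135, np.float64(0.0017238211276911963)) (46, np.float64(50.1), np.float64(1.0))
top
(array([0.58904261, 0.21210128]), 27, np.float64(0.001243851863783898)) (27, np.float64(178.0), np.float64(1.0))
(array([0.47331255, 0.10000839]), 85, np.float64(0.002232082618773204)) (20, np.float64(-90.5), np.float64(0.8))
(array([ 0.44511321
[... 283 characters left out ...]
, -0.387, 0.22, 1.571) rows 12 err mm [ 2.5 32.7  0.2] q6~ -0.67
{"delta_pos":[[-0.62,0.81,-0.11],[-0.71,0.74,-0.1],[-0.78,0.66,-0.11],[-0.84,0.58,-0.11],[-0.91,0.48,-0.11],[-0.95,0.38,-0.1],[-0.98,0.27,-0.11],[-0.79,0.92,0.06]],"delta_rot":[[0,0,-0.9],[0,0,-0.89],[0,0,-0.9],[0,0,-0.89],[0,0,-0.9],[0,0,-0.89],[0,0.01,-0.9],[0,0,-0.6]]}
{"delta_pos":[[-0.86,0.86,0.05],[-0.92,0.8,0.06],[-0.97,0.73,0.05],[-1,0.65,0.06],[-1,0.58,0.05],[-1,0.49,0.06],[-1,0.41,0.05],[-1,0.31,0.06]],"delta_rot":[[0,0,-0.61],[0,0,-0.6],[0,0,-0.61],[0,0,-0.6],[0,0,-0.61],[0,0,-0.6],[0,0,-0.61],[0,0,-0.6]]}
{"delta_pos":[[-1,0.21,0.05],[-1,0.11,0.06],[-1,0.02,0.05]],"delta_rot":[[0,0,-0.61],[0,0,-0.6],[0.01,0,-0.61]]}
```

```bash
python3 -m handwheel '{"delta_pos":[[-0.62,0.81,-0.11],[-0.71,0.74,-0.1],[-0.78,0.66,-0.11],[-0.84,0.58,-0.11],[-0.91,0.48,-0.11],[-0.95,0.38,-0.1],[-0.98,0.27,-0.11],[-0.79,0.92,0.06]],"delta_rot":[[0,0,-0.9],[0,0,-0.89],[0,0,-0.9],[0,0,-0.89],[0,0,-0.9],[0,0,-0.89],[0,0,-0.9],[0,0,-0.6]],"claw":[1,1,1,1,1,1,1,1]}'
python3 -m handwheel '{"delta_pos":[[-0.86,0.86,0.05],[-0.92,0.8,0.06],[-0.97,0.73,0.05],[-1,0.65,0.06],[-1,0.58,0.05],[-1,0.49,0.06],[-1,0.41,0.05],[-1,0.31,0.06]],"delta_rot":[[0,0,-0.61],[0,0,-0.6],[0,0,-0.61],[0,0,-0.6],[0,0,-0.61],[0,0,-0.6],[0,0,-0.61],[0,0,-0.6]],"claw":[1,1,1,1,1,1,1,1]}'
python3 -m handwheel '{"delta_pos":[[-1,0.21,0.05],[-1,0.11,0.06],[-1,0.02,0.05],[-1,0,0],[0,0,0],[0,0,0]],"delta_rot":[[0,0,-0.61],[0,0,-0.6],[0,0,-0.61],[0,0,0],[0,0,0],[0,0,0]],"claw":[1,1,1,1,1,1]}'
python3 - <<'E'
from h import *
from plan import *
s=r.state(); print(s['eef_pos'],s['ee_rot'][:,2])
p,P=cloud('wrist'); c=ring(P,.4455,-.387,.088,.031); print(c,stick(P,c[0],.02,.08,.033,.06))
plan([(*c[0],.22,1.571),(*c[0],.045,1.571)])
E
```

```text
clock: 35.45
eef_pos: [0.4478, 0.0139, 0.2385]
ee_rot: [[0.712, 0.702, -0.0], [0.702, -0.712, 0.001], [0.001, -0.001, -1.0]]
wrist_force: [1.6, 0.4, 0.5]
finger_gap: 0.999
grip_force: 0.0
clock: 36.25
eef_pos: [0.4509, -0.2643, 0.2242]
ee_rot: [[0.213, 0.977, -0.0], [0.977, -0.213, 0.002], [0.002, -0.001, -1.0]]
wrist_force: [0.5, -0.1, -0.1]
finger_gap: 1.001
grip_force: 0.0
clock: 36.85
eef_pos: [0.4481, -0.3837, 0.2193]
ee_rot: [[0.0, 1.0, -0.0], [1.0, -0.0, 0.003], [0.003, -0.0, -1.0]]
wrist_force: [-0.6, 0.7, 0.3]
finger_gap: 1.003
grip_force: 0.0
[ 0.44811052 -0.38371989  0.21930733] [-8.88362769e-05  2.99784656e-03 -9.99995503e-01]
(array([ 0.4468276 , -0.38862568]), 815, np.float64(0.0013310263849287212)) (161, np.float64(91.0), np.float64(1.0))
# (np.float64(0.4468275956083574), np.float64(-0.3886256829413601), 0.22, 1.571) rows 1 err mm [-0.   0.1  0. ] q6~ -0.72
# (np.float64(0.4468275956083574), np.float64(-0.3886256829413601), 0.045, 1.571) rows 7 err mm [ 0.  -0.1  0.1] q6~ -0.72
{"delta_pos":[[-0.18,-0.05,-0.01],[0,0,0.83],[0,0,0.84],[0,0,0.83],[0,0,0.83],[0,0,0.84],[0,0,0.83],[-0.01,0,0.83]],"delta_rot":[[0,-0.02,0],[0,0,0],[0,0,0],[0,0,0],[0,0,0],[0,0,0],[0,0,0],[0,0,0]]}
```

```bash
python3 -m handwheel '{"delta_pos":[[-0.16,-0.04,-0.01],[0,0,0.83],[0,0,0.84],[0,0,0.83],[0,0,0.83],[0,0,0.84],[0,0,0.83],[0,0,0.75]],"delta_rot":[[0,-0.02,0],[0,0,0],[0,0,0],[0,0,0],[0,0,0],[0,0,0],[0,0,0],[0,0,0]],"claw":[1,1,1,1,1,1,1,1]}' 25
python3 -m handwheel '{"delta_pos":[[0,0,0],[0,0,0],[0,0,0],[0,0,0],[0,0,0],[0,0,0],[0,0,0],[0,0,0]],"delta_rot":[[0,0,0],[0,0,0],[0,0,0],[0,0,0],[0,0,0],[0,0,0],[0,0,0],[0,0,0]],"claw":[0.5,0.5,0.5,0.5,0.5,0.5,0.5,0.5]}'
python3 -c "
from plan import *
s=r.state()['eef_pos'];plan([(s[0],s[1],.13,1.571),(.44,-.2,.2,1.7),(.44,.1,.21,2.6),(.486,.340,.17,3.07)])"
```

```text
clock: 37.7
eef_pos: [0.4479, -0.3882, 0.0479]
ee_rot: [[-0.002, 1.0, 0.002], [1.0, 0.002, -0.002], [-0.002, 0.002, -1.0]]
wrist_force: [0.9, -0.3, -0.5]
finger_gap: 1.001
grip_force: 0.0
clock: 38.5
eef_pos: [0.4481, -0.3895, 0.0503]
ee_rot: [[-0.001, 1.0, 0.003], [1.0, 0.001, -0.003], [-0.003, 0.003, -1.0]]
wrist_force: [-1.3, 0.5, 6.5]
finger_gap: 0.678
grip_force: 25.0
# (np.float64(0.448111718174925), np.float64(-0.38950850801040954), 0.13, 1.571) rows 3 err mm [ 0.1 -0.1  0.1] q6~ -0.72
# (0.44, -0.2, 0.2, 1.7) rows 7 err mm [-0.1 -0.1  0.1] q6~ -0.56
# (0.44, 0.1, 0.21, 2.6) rows 11 err mm [ 0.  -0.1  0.1] q6~ -0.81
# (0.486, 0.34, 0.17, 3.07) rows 9 err mm [ 0.1 -0.1 -0.1] q6~ -0.89
{"delta_pos":[[0,0,-0.89],[0,0,-0.88],[-0.01,0.01,-0.89],[0.9,-0.04,-0.33],[0.91,-0.02,-0.34],[0.9,-0.01,-0.33],[0.9,0.01,-0.33],[0.91,0.03,-0.33]],"delta_rot":[[0.01,0.01,0],[0.01,0.01,0],[0.01,0.01,0.01],[0,0,-0.15],[0,0,-0.16],[0,0,-0.15],[0,0,-0.16],[0,0,-0.15]]}
{"delta_pos":[[0.9,0.04,-0.34],[0.9,0.06,-0.33],[0.9,0.12,-0.03],[0.89,0.19,-0.03],[0.87,0.26,-0.03],[0.85,0.33,-0.03],[0.81,0.41,-0.03],[0.78,0.46,-0.03]],"delta_rot":[[0,0,-0.15],[0,0,-0.16],[0,0,-0.68],[0,0,-0.68],[0,0,-0.68],[0,0,-0.69],[0,0,-0.68],[0,0,-0.68]]}
{"delta_pos":[[0.74,0.53,-0.03],[0.7,0.59,-0.03],[0.64,0.64,-0.03],[0.59,0.69,-0.03],[0.53,0.74,-0.03],[0.31,0.85,0.15],[0.27,0.86,0.15],[0.22,0.88,0.15]],"delta_rot":[[0,0,-0.68],[0,0,-0.68],[0,0,-0.68],[0,0,-0.69],[0,0,-0.68],[0,0,-0.43],[0,0,-0.44],[0,0,-0.43]]}
{"delta_pos":[[0.18,0.89,0.14],[0.13,0.9,0.15],[0.08,0.9,0.15],[0.04,0.9,0.15],[-0.02,0.91,0.15],[-0.06,0.9,0.15]],"delta_rot":[[0,0,-0.44],[0,0,-0.43],[0,0,-0.44],[0,0,-0.43],[0,0,-0.44],[0,0,-0.43]]}
```

```bash
python3 -m handwheel '{"delta_pos":[[0,0,-0.6],[0,0,-0.88],[0,0,-0.89],[0.9,-0.04,-0.43],[0.91,-0.02,-0.34],[0.9,-0.01,-0.33],[0.9,0.01,-0.33],[0.91,0.03,-0.33]],"delta_rot":[[0,0,0],[0,0,0],[0,0,0],[0,0,-0.15],[0,0,-0.16],[0,0,-0.15],[0,0,-0.16],[0,0,-0.15]],"claw":[0.5,0.5,0.5,0.5,0.5,0.5,0.5,0.5]}'
python3 -m handwheel '{"delta_pos":[[0.9,0.04,-0.34],[0.9,0.06,-0.33],[0.9,0.12,-0.03],[0.89,0.19,-0.03],[0.87,0.26,-0.03],[0.85,0.33,-0.03],[0.81,0.41,-0.03],[0.78,0.46,-0.03]],"delta_rot":[[0,0,-0.15],[0,0,-0.16],[0,0,-0.68],[0,0,-0.68],[0,0,-0.68],[0,0,-0.69],[0,0,-0.68],[0,0,-0.68]],"claw":[0.5,0.5,0.5,0.5,0.5,0.5,0.5,0.5]}'
python3 -m handwheel '{"delta_pos":[[0.74,0.53,-0.03],[0.7,0.59,-0.03],[0.64,0.64,-0.03],[0.59,0.69,-0.03],[0.53,0.74,-0.03],[0.31,0.85,0.1],[0.27,0.86,0.1],[0.22,0.88,0.1]],"delta_rot":[[0,0,-0.68],[0,0,-0.68],[0,0,-0.68],[0,0,-0.69],[0,0,-0.68],[0,0,-0.43],[0,0,-0.44],[0,0,-0.43]],"claw":[0.5,0.5,0.5,0.5,0.5,0.5,0.5,0.5]}'
python3 -m handwheel '{"delta_pos":[[0.18,0.89,0.14],[0.13,0.9,0.15],[0.08,0.9,0.15],[0.04,0.9,0.15],[-0.02,0.91,0.15],[-0.06,0.9,0.15],[0,0,0],[0,0,0]],"delta_rot":[[0,0,-0.44],[0,0,-0.43],[0,0,-0.44],[0,0,-0.43],[0,0,-0.44],[0,0,-0.43],[0,0,0],[0,0,0]],"claw":[0.5,0.5,0.5,0.5,0.5,0.5,0.5,0.5]}'
python3 - <<'E'
from h import *
from plan import *
s=r.state(); print(s['eef_pos'],s['ee_rot'])
z=s['eef_pos'][2]+.0377
p,P=cloud('scene'); c=ring(P,.486,.343,z,.031); print(c,stick(P,c[0],z-.07,z-.01,.033,.06)); print([coaster(P,hsv(p),*c) for c in((.48,.22),(.486,.34))])
plan([(.486,.340,.08,3.07)])
E
```

```text
clock: 39.3
eef_pos: [0.4414, -0.2522, 0.1727]
ee_rot: [[-0.093, 0.996, 0.003], [0.996, 0.093, -0.002], [-0.002, 0.002, -1.0]]
wrist_force: [-0.1, 0.2, -2.1]
finger_gap: 0.676
grip_force: 25.0
clock: 40.1
eef_pos: [0.4387, -0.0346, 0.1975]
ee_rot: [[-0.585, 0.811, 0.003], [0.811, 0.585, -0.002], [-0.003, 0.001, -1.0]]
wrist_force: [0.2, 0.3, -2.0]
finger_gap: 0.68
grip_force: 25.0
clock: 40.9
eef_pos: [0.454, 0.1818, 0.1924]
ee_rot: [[-0.928, 0.373, 0.003], [0.373, 0.928, -0.002], [-0.003, -0.001, -1.0]]
wrist_force: [-0.0, -0.1, -3.0]
finger_gap: 0.676
grip_force: 25.0
clock: 41.7
eef_pos: [0.4844, 0.3408, 0.1649]
ee_rot: [[-0.998, 0.071, 0.001], [0.071, 0.998, -0.003], [-0.001, -0.003, -1.0]]
wrist_force: [-1.0, 0.7, -2.5]
finger_gap: 0.679
grip_force: 25.0
[0.48443712 0.34075739 0.16491606] [[-0.99750619  0.0705696   0.0011582 ]
 [ 0.07056576  0.99750239 -0.00307403]
 [-0.00137224 -0.00298464 -0.9999946 ]]
(array([0.48500341, 0.34428603]), 138, np.float64(0.002657733825864558)) (38, np.float64(-47.1), np.float64(0.38))
[(218, array([480. , 220.5]), 42.0830078125), (38, array([508.7, 319.6]), 15.175923347473145)]
# (0.486, 0.34, 0.08, 3.07) rows 3 err mm [ 0.1 -0.   0.1] q6~ -0.89
{"delta_pos":[[-0.02,0,0.95],[-0.01,0,0.94],[-0.02,0,0.95]],"delta_rot":[[-0.01,0,0],[-0.01,0.01,0],[0,0,0]]}
```

```bash
python3 -m handwheel '{"delta_pos":[[-0.02,0,0.95],[-0.01,0,0.95],[-0.02,0,0.95],[0,0,0.3],[0,0,0.08],[0,0,0],[0,0,0],[0,0,0]],"delta_rot":[[0,0,0],[0,0,0],[0,0,0],[0,0,0],[0,0,0],[0,0,0],[0,0,0],[0,0,0]],"claw":[0.5,0.5,0.5,0.5,0.5,0.5,0.5,0.5]}'
python3 -m handwheel '{"delta_pos":[[0,0,0.04],[0,0,0.03],[0,0,0]],"delta_rot":[[0,0,0],[0,0,0],[0,0,0]],"claw":[0.5,0.5,0.5]}'
```

```text
clock: 42.55
eef_pos: [0.4873, 0.3408, 0.0701]
ee_rot: [[-0.997, 0.071, 0.004], [0.071, 0.997, -0.001], [-0.005, -0.0, -1.0]]
wrist_force: [-0.3, -0.2, -3.1]
finger_gap: 0.68
grip_force: 25.0
clock: 42.85
eef_pos: [0.4865, 0.3404, 0.0665]
ee_rot: [[-0.997, 0.071, 0.002], [0.071, 0.997, -0.002], [-0.002, -0.002, -1.0]]
wrist_force: [-0.7, -0.4, -2.1]
finger_gap: 0.684
grip_force: 25.0
```

```bash
python3 -m handwheel '{"delta_pos":[[0.02,0,0.03],[0,0,0.03],[0,0,0]],"delta_rot":[[0,0,0],[0,0,0],[0,0,0]],"claw":[0.5,0.5,0.5]}'
```

```text
clock: 43.15
eef_pos: [0.4861, 0.3404, 0.0654]
ee_rot: [[-0.997, 0.071, 0.003], [0.071, 0.997, -0.002], [-0.003, -0.002, -1.0]]
wrist_force: [-1.3, -1.5, 3.1]
finger_gap: 0.68
grip_force: 25.0
```

```bash
python3 -m handwheel '{"delta_pos":[[0,0,0],[0,0,0],[0,0,0],[0,0,-0.4],[0,0,-1],[0,0,-1],[0,0,-1],[0,0,-1]],"delta_rot":[[0,0,0],[0,0,0],[0,0,0],[0,0,0],[0,0,0],[0,0,0],[0,0,0],[0,0,0]],"claw":[0.9,0.9,0.9,0.9,1,1,1,1]}'
python3 -m handwheel '{"delta_pos":[[0,0,-0.9],[0,0,0],[0,0,0]],"delta_rot":[[0,0,0],[0,0,0],[0,0,0]],"claw":[1,1,1]}'
python3 - <<'E'
from h import *
from plan import *
for n in('scene','top'):
    p,P=cloud(n); print(n,can(P,.595,.335))
    for z,x,y,ro in((.103,.486,.34,.031),(.103,.59,.214,.031),(.115,.4734,.1,.033),(.088,.5755,-.4243,.031)):
        c=ring(P,x,y,z,ro); print(c,stick(P,c[0],z-.07,z-.01,ro+.002,.063))
plan([(.47,-.05,.24,1.9),(.5757,-.4245,.22,.89)])
E
```

```text
clock: 43.95
eef_pos: [0.4857, 0.3407, 0.199]
ee_rot: [[-0.997, 0.071, 0.003], [0.071, 0.997, -0.001], [-0.003, -0.001, -1.0]]
wrist_force: [0.7, -0.3, -0.9]
finger_gap: 0.999
grip_force: 0.0
clock: 44.25
eef_pos: [0.4857, 0.3408, 0.2245]
ee_rot: [[-0.997, 0.071, 0.004], [0.071, 0.997, -0.001], [-0.004, -0.001, -1.0]]
wrist_force: [-0.1, 1.2, -0.7]
finger_gap: 1.002
grip_force: 0.0
scene (559, ((597.2332153320312, 335.5835876464844), (61.98985290527344, 64.4383544921875), 85.492919921875))
(array([0.48655512, 0.34321473]), 137, np.float64(0.00174145948207023)) (11, np.float64(177.1), np.float64(1.0))
(array([0.59092654, 0.21705375]), 144, np.float64(0.001631376377419924)) (14, np.float64(177.8), np.float64(0.86))
(array([0.47505599, 0.10524706]), 152, np.float64(0.002559285813699436)) (65, np.float64(-88.5), np.float64(0.69))
(array([ 0.57628295, -0.42162672]), 133, np.float64(0.001837695470534905)) (45, np.float64(49.6), np.float64(1.0))
top (361, ((595.4242553710938, 330.9880065917969), (62.886878967285156, 62.33643341064453), 88.85291290283203))
(array([0.48405762, 0.33825961]), 2
[... 806 characters left out ...]
[0,0,0.7],[0,0,0.7],[0,0,0.69]]}
{"delta_pos":[[-0.6,-0.71,-0.04],[-0.65,-0.66,-0.04],[-0.71,-0.6,-0.04],[-0.76,-0.54,-0.04],[-0.8,-0.47,-0.04],[-0.84,-0.41,-0.04],[-0.93,-0.05,0.05],[-0.92,0.02,0.04]],"delta_rot":[[0,0,0.7],[0,0.01,0.7],[-0.01,0,0.69],[0,0,0.7],[0,0,0.7],[0,0,0.69],[0,0,0.6],[0,0,0.6]]}
{"delta_pos":[[-0.92,0.08,0.05],[-0.92,0.15,0.05],[-0.9,0.21,0.05],[-0.88,0.28,0.04],[-0.86,0.35,0.05],[-0.84,0.4,0.05],[-0.8,0.46,0.05],[-0.77,0.52,0.04]],"delta_rot":[[0,0,0.6],[0,0,0.61],[0,0,0.6],[0,0,0.6],[0,0,0.6],[0,0,0.6],[0,0,0.6],[0,0,0.6]]}
{"delta_pos":[[-0.73,0.57,0.05],[-0.68,0.63,0.05],[-0.64,0.67,0.05],[-0.58,0.72,0.04]],"delta_rot":[[0,0,0.61],[0,0,0.6],[0,0,0.6],[0,0,0.6]]}
```

```bash
python3 -m handwheel '{"delta_pos":[[-0.03,-0.93,-0.04],[-0.11,-0.92,-0.04],[-0.18,-0.92,-0.03],[-0.26,-0.89,-0.04],[-0.34,-0.87,-0.04],[-0.4,-0.83,-0.04],[-0.48,-0.8,-0.04],[-0.54,-0.76,-0.04]],"delta_rot":[[0,0,0.7],[0,0,0.69],[0,0,0.7],[-0.01,0.01,0.7],[0,0,0.69],[0,0.01,0.7],[0,0,0.7],[0,0,0.69]],"claw":[1,1,1,1,1,1,1,1]}'
python3 -m handwheel '{"delta_pos":[[-0.6,-0.71,-0.04],[-0.65,-0.66,-0.04],[-0.71,-0.6,-0.04],[-0.76,-0.54,-0.04],[-0.8,-0.47,-0.04],[-0.84,-0.41,-0.04],[-0.93,-0.05,0.05],[-0.92,0.02,0.04]],"delta_rot":[[0,0,0.7],[0,0.01,0.7],[-0.01,0,0.69],[0,0,0.7],[0,0,0.7],[0,0,0.69],[0,0,0.6],[0,0,0.6]],"claw":[1,1,1,1,1,1,1,1]}'
python3 -m handwheel '{"delta_pos":[[-0.92,0.08,0.05],[-0.92,0.15,0.05],[-0.9,0.21,0.05],[-0.88,0.28,0.04],[-0.86,0.35,0.05],[-0.84,0.4,0.05],[-0.8,0.46,0.05],[-0.77,0.52,0.04]],"delta_rot":[[0,0,0.6],[0,0,0.61],[0,0,0.6],[0,0,0.6],[0,0,0.6],[0,0,0.6],[0,0,0.6],[0,0,0.6]],"claw":[1,1,1,1,1,1,1,1]}'
python3 -m handwheel '{"delta_pos":[[-0.73,0.57,0.05],[-0.68,0.63,0.05],[-0.64,0.67,0.05],[-0.58,0.72,0.04],[0,0,0],[0,0,0]],"delta_rot":[[0,0,0.61],[0,0,0.6],[0,0,0.6],[0,0,0.6],[0,0,0],[0,0,0]],"claw":[1,1,1,1,1,1]}'
python3 - <<'E'
from h import *
from plan import *
s=r.state(); print(s['eef_pos'],s['ee_rot'][:,2])
p,P=cloud('wrist'); c=ring(P,.5757,-.4245,.088,.031); print(c,stick(P,c[0],.02,.08,.033,.06))
plan([(*c[0],.22,.89),(*c[0],.047,.89)])
E
```

```text
clock: 45.15
eef_pos: [0.4763, 0.1164, 0.2319]
ee_rot: [[-0.736, 0.676, -0.002], [0.676, 0.736, -0.001], [0.001, -0.002, -1.0]]
wrist_force: [0.1, -1.0, -0.5]
finger_gap: 1.004
grip_force: 0.0
clock: 45.95
eef_pos: [0.4851, -0.1041, 0.2363]
ee_rot: [[-0.181, 0.983, -0.002], [0.983, 0.181, 0.002], [0.003, -0.001, -1.0]]
wrist_force: [-0.0, 0.6, 0.1]
finger_gap: 0.999
grip_force: 0.0
clock: 46.75
eef_pos: [0.5456, -0.3179, 0.2239]
ee_rot: [[0.385, 0.923, -0.002], [0.923, -0.385, 0.004], [0.002, -0.003, -1.0]]
wrist_force: [0.3, 0.2, 0.3]
finger_gap: 1.0
grip_force: 0.0
clock: 47.35
eef_pos: [0.5759, -0.4238, 0.2178]
ee_rot: [[0.629, 0.777, -0.002], [0.777, -0.629, 0.004], [0.002, -0.004, -1.0]]
wrist_force: [0.6, 0.3, -0.0]
finger_gap: 1.001
grip_force: 0.0
[ 0.57587796 -0.42379349  0.21780799] [-0.0021513   0.00436333 -0.99998817]
(array([ 0.57713587, -0.42541252]), 824, np.float64(0.0013310512708948857)) (156, np.float64(50.9), np.float64(1.0))
# (np.float64(0.5771358747463221), np.float64(-0.4254125153719667), 0.22, 0.89) rows 1 err mm [ 0.1 -0.   0. ] q6~ 0.05
# (np.float64(0.5771358747463221), np.float64(-0.4254125153719667), 0.047, 0.89) rows 7 err mm [ 0.1 -0.1 -0.1] q6~ 0.05
{"delta_pos":[[-0.03,0.08,-0.05],[0,0,0.82],[0,0,0.83],[0,0,0.82],[0,0,0.83],[0,0,0.82],[0,0,0.82],[0,0,0.83]],"delta_rot":[[-0.03,-0.02,0],[0,0,0],[0,0,0],[0,0,0],[0,0,0],[0,0,0],[0,0,0],[0,0,0]]}
```

```bash
python3 -m handwheel '{"delta_pos":[[-0.03,0.08,-0.05],[0,0,0.82],[0,0,0.83],[0,0,0.82],[0,0,0.83],[0,0,0.82],[0,0,0.82],[0,0,0.83]],"delta_rot":[[-0.03,-0.02,0],[0,0,0],[0,0,0],[0,0,0],[0,0,0],[0,0,0],[0,0,0],[0,0,0]],"claw":[1,1,1,1,1,1,1,1]}' 25
python3 -m handwheel '{"delta_pos":[[0,0,0],[0,0,0],[0,0,0],[0,0,0],[0,0,0],[0,0,0],[0,0,0],[0,0,0]],"delta_rot":[[0,0,0],[0,0,0],[0,0,0],[0,0,0],[0,0,0],[0,0,0],[0,0,0],[0,0,0]],"claw":[0.5,0.5,0.5,0.5,0.5,0.5,0.5,0.5]}'
python3 -c "
from plan import *
s=r.state();print(s['ee_rot'][:,2]);s=s['eef_pos'];plan([(s[0],s[1],.15,.89),(.44,-.15,.22,1.9),(.44,.05,.22,2.6),(.48,.2195,.175,3.089)])"
```

```text
clock: 48.2
eef_pos: [0.5784, -0.4258, 0.0482]
ee_rot: [[0.628, 0.778, 0.003], [0.778, -0.628, -0.003], [-0.001, 0.004, -1.0]]
wrist_force: [0.2, 0.2, -0.3]
finger_gap: 1.002
grip_force: 0.0
clock: 49.0
eef_pos: [0.5782, -0.4265, 0.0504]
ee_rot: [[0.629, 0.777, 0.003], [0.777, -0.629, -0.003], [-0.0, 0.004, -1.0]]
wrist_force: [-1.9, 2.2, 5.9]
finger_gap: 0.676
grip_force: 25.0
[ 0.00283108 -0.0027896  -0.9999921 ]
# (np.float64(0.5782075860150009), np.float64(-0.4265425714022419), 0.15, 0.89) rows 4 err mm [ 0.1 -0.  -0. ] q6~ 0.05
# (0.44, -0.15, 0.22, 1.9) rows 10 err mm [-0.  -0.2  0. ] q6~ -0.66
# (0.44, 0.05, 0.22, 2.6) rows 7 err mm [-0.1  0.  -0.1] q6~ -0.92
# (0.48, 0.2195, 0.175, 3.089) rows 6 err mm [ 0.1  0.  -0.1] q6~ -1.09
{"delta_pos":[[0,0,-0.83],[0,0.01,-0.83],[0,0,-0.83],[0,0,-0.83],[0.43,-0.94,-0.23],[0.51,-0.89,-0.24],[0.61,-0.83,-0.23],[0.69,-0.77,-0.24]],"delta_rot":[[0.01,0,0],[0.01,0,0],[0,0,0],[0.01,0,0],[0,0,-0.84],[0,0,-0.84],[0,0,-0.84],[0,0,-0.85]]}
{"delta_pos":[[0.76,-0.7,-0.23],[0.82,-0.61,-0.23],[0.89,-0.53,-0.24],[0.93,-0.44,-0.23],[0.97,-0.34,-0.23],[1,-0.24,-0.24],[0.9,0.31,0],[0.87,0.4,0]],"delta_rot":[[0,0,-0.84],[0,0,-0.84],[0,0,-0.84],[0,0,-0.84],[0,0,-0.84],[0,0,-0.85],[0,0,-0.83],[0,0,-0.84]]}
{"delta_pos":[[0.82,0.48,0],[0.77,0.56,0],[0.71,0.63,0],[0.65,0.71,0],[0.57,0.76,0],[0.29,0.92,0.25],[0.22,0.94,0.25],[0.14,0.96,0.25]],"delta_rot":[[0,0,-0.83],[0,0,-0.83],[0,0,-0.83],[0,0,-0.84],[0,0,-0.83],[0,0,-0.68],[0,0,-0.68],[0,0,-0.68]]}
{"delta_pos":[[0.07,0.97,0.25],[-0.02,0.97,0.25],[-0.1,0.96,0.25]],"delta_rot":[[0,0,-0.68],[0,0,-0.68],[0,0,-0.67]]}
```

```bash
python3 -m handwheel '{"delta_pos":[[0,0,-0.6],[0,0,-0.83],[0,0,-0.83],[0,0,-0.9],[0.43,-0.94,-0.3],[0.51,-0.89,-0.24],[0.61,-0.83,-0.23],[0.69,-0.77,-0.24]],"delta_rot":[[0,0,0],[0,0,0],[0,0,0],[0,0,0],[0,0,-0.84],[0,0,-0.84],[0,0,-0.84],[0,0,-0.85]],"claw":[0.5,0.5,0.5,0.5,0.5,0.5,0.5,0.5]}'
python3 -m handwheel '{"delta_pos":[[0.76,-0.7,-0.23],[0.82,-0.61,-0.23],[0.89,-0.53,-0.24],[0.93,-0.44,-0.23],[0.97,-0.34,-0.23],[1,-0.24,-0.24],[0.9,0.31,0],[0.87,0.4,0]],"delta_rot":[[0,0,-0.84],[0,0,-0.84],[0,0,-0.84],[0,0,-0.84],[0,0,-0.84],[0,0,-0.85],[0,0,-0.83],[0,0,-0.84]],"claw":[0.5,0.5,0.5,0.5,0.5,0.5,0.5,0.5]}'
python3 -m handwheel '{"delta_pos":[[0.82,0.48,0],[0.77,0.56,0],[0.71,0.63,0],[0.65,0.71,0],[0.57,0.76,0],[0.29,0.92,0.25],[0.22,0.94,0.25],[0.14,0.96,0.25]],"delta_rot":[[0,0,-0.83],[0,0,-0.83],[0,0,-0.83],[0,0,-0.84],[0,0,-0.83],[0,0,-0.68],[0,0,-0.68],[0,0,-0.68]],"claw":[0.5,0.5,0.5,0.5,0.5,0.5,0.5,0.5]}'
python3 -m handwheel '{"delta_pos":[[0.07,0.97,0.25],[-0.02,0.97,0.25],[-0.1,0.96,0.25],[0,0,0],[0,0,0]],"delta_rot":[[0,0,-0.68],[0,0,-0.68],[0,0,-0.67],[0,0,0],[0,0,0]],"claw":[0.5,0.5,0.5,0.5,0.5]}'
python3 - <<'E'
from h import *
from plan import *
s=r.state(); print(s['eef_pos'],s['ee_rot'][:,2]); z=s['eef_pos'][2]+.0377
p,P=cloud('scene','s3'); c=ring(P,.48,.223,z,.031); print(c,stick(P,c[0],z-.07,z-.01,.033,.06))
plan([(.480,.2195,.08,3.089)])
E
```

```text
clock: 49.8
eef_pos: [0.522, -0.3147, 0.1731]
ee_rot: [[0.269, 0.963, 0.002], [0.963, -0.269, -0.003], [-0.002, 0.003, -1.0]]
wrist_force: [1.2, -0.9, -3.2]
finger_gap: 0.677
grip_force: 25.0
clock: 50.6
eef_pos: [0.4393, -0.0917, 0.2149]
ee_rot: [[-0.508, 0.861, 0.004], [0.861, 0.509, -0.003], [-0.005, 0.002, -1.0]]
wrist_force: [0.5, 0.5, -2.0]
finger_gap: 0.679
grip_force: 25.0
clock: 51.4
eef_pos: [0.4598, 0.1361, 0.1913]
ee_rot: [[-0.957, 0.289, 0.003], [0.289, 0.957, -0.002], [-0.004, -0.001, -1.0]]
wrist_force: [0.4, -1.1, -2.9]
finger_gap: 0.677
grip_force: 25.0
clock: 51.9
eef_pos: [0.4795, 0.2198, 0.1683]
ee_rot: [[-0.999, 0.053, 0.001], [0.053, 0.999, -0.003], [-0.002, -0.003, -1.0]]
wrist_force: [-0.5, 0.8, -2.2]
finger_gap: 0.677
grip_force: 25.0
[0.47950421 0.2198242  0.16831977] [ 0.00142866 -0.00320285 -0.99999385]
(array([0.48098487, 0.22331136]), 131, np.float64(0.002563860477001086)) (34, np.float64(-48.0), np.float64(0.4))
# (0.48, 0.2195, 0.08, 3.089) rows 4 err mm [-0.1 -0.1  0.1] q6~ -1.09
{"delta_pos":[[0,0,0.74],[-0.01,0.01,0.74],[0,0,0.73],[0,0,0.74]],"delta_rot":[[-0.01,0,0],[0,0.01,0],[-0.01,0,-0.01],[-0.01,0.01,0]]}
```

View pics/s3.png

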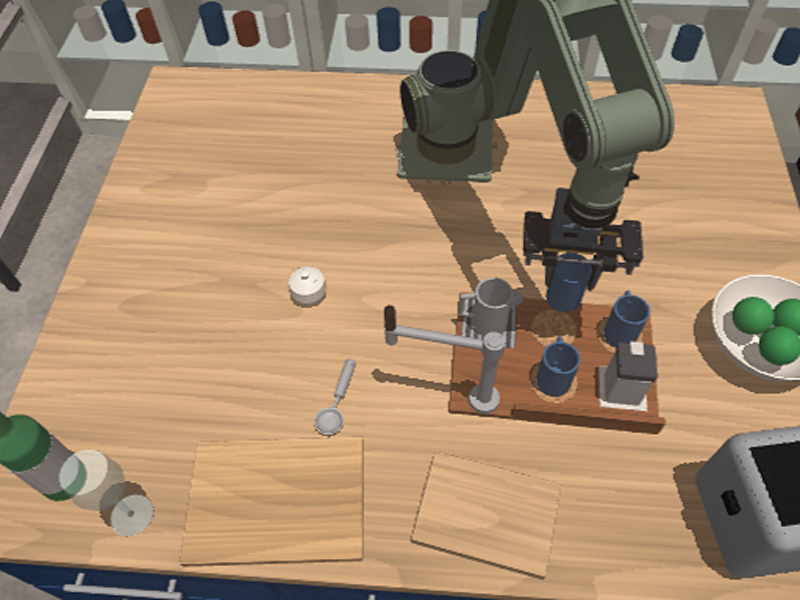

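The scene view shows the jug on the grid (492,308) with its spout towards the middle coaster. Mugs stand on the front-left coaster (627,322) and back-middle coaster (558,368), and the canister is in place. The last mug is held above coaster1.

```bash
python3 -m handwheel '{"delta_pos":[[0,0,1],[0,0,1],[0,0,1],[0,0,0.25],[0,0,0.08],[0,0,0],[0,0,0],[0,0,0]],"delta_rot":[[0,0,0],[0,0,0],[0,0,0],[0,0,0],[0,0,0],[0,0,0],[0,0,0],[0,0,0]],"claw":[0.5,0.5,0.5,0.5,0.5,0.5,0.5,0.5]}'
python3 -m handwheel '{"delta_pos":[[0,0,0.04],[0,0,0],[0,0,0]],"delta_rot":[[0,0,0],[0,0,0],[0,0,0]],"claw":[0.5,0.5,0.5]}'
```

```text
clock: 52.75
eef_pos: [0.4808, 0.2198, 0.0701]
ee_rot: [[-0.999, 0.053, 0.005], [0.053, 0.999, -0.001], [-0.005, -0.001, -1.0]]
wrist_force: [0.2, -0.1, -2.0]
finger_gap: 0.675
grip_force: 25.0
clock: 53.05
eef_pos: [0.48, 0.2195, 0.0677]
ee_rot: [[-0.999, 0.053, 0.002], [0.053, 0.999, -0.002], [-0.002, -0.002, -1.0]]
wrist_force: [0.5, 0.2, -3.1]
finger_gap: 0.677
grip_force: 25.0
```

```bash
python3 -m handwheel '{"delta_pos":[[0,0,0.03],[0,0,0.03],[0,0,0.02],[0,0,0]],"delta_rot":[[0,0,0],[0,0,0],[0,0,0],[0,0,0]],"claw":[0.5,0.5,0.5,0.5]}'
```

```text
clock: 53.45
eef_pos: [0.48, 0.2194, 0.0655]
ee_rot: [[-0.999, 0.053, 0.002], [0.053, 0.999, -0.002], [-0.002, -0.002, -1.0]]
wrist_force: [-1.0, -1.3, 0.1]
finger_gap: 0.679
grip_force: 25.0
```

```bash
python3 -m handwheel '{"delta_pos":[[0,0,0],[0,0,0],[0,0,0],[0,0,-0.4],[0,0,-1],[0,0,-1],[0,0,-1],[0,0,-1]],"delta_rot":[[0,0,0],[0,0,0],[0,0,0],[0,0,0],[0,0,0],[0,0,0],[0,0,0],[0,0,0]],"claw":[0.85,0.85,0.85,0.85,0.85,1,1,1]}'
python3 -m handwheel '{"delta_pos":[[0,0,-1],[0,0,-1],[0,0,-1],[0,0,-1],[0,0,0],[0,0,0]],"delta_rot":[[0,0,0],[0,0,0],[0,0,0],[0,0,0],[0,0,0],[0,0,0]],"claw":[1,1,1,1,1,1]}'
python3 -c "
from plan import *
plan([(.46,-.15,.33,1.45)])"
```

```text
clock: 54.25
eef_pos: [0.4797, 0.2198, 0.1994]
ee_rot: [[-0.999, 0.053, 0.003], [0.053, 0.999, -0.002], [-0.003, -0.002, -1.0]]
wrist_force: [0.6, 0.1, 0.2]
finger_gap: 0.998
grip_force: 0.0
clock: 54.85
eef_pos: [0.4794, 0.2201, 0.3181]
ee_rot: [[-0.999, 0.053, 0.004], [0.053, 0.999, -0.002], [-0.004, -0.002, -1.0]]
wrist_force: [0.8, 0.2, -0.9]
finger_gap: 1.0
grip_force: 0.0
# (0.46, -0.15, 0.33, 1.45) rows 15 err mm [ 0.  -0.1 -0. ] q6~ -0.19
{"delta_pos":[[0,-0.82,-0.03],[-0.09,-0.82,-0.02],[-0.18,-0.81,-0.03],[-0.27,-0.77,-0.02],[-0.35,-0.75,-0.03],[-0.42,-0.7,-0.02],[-0.51,-0.66,-0.03],[-0.57,-0.59,-0.02]],"delta_rot":[[0,0,0.91],[0,0,0.91],[0,0.01,0.91],[0,0,0.91],[0.01,0,0.91],[0,0,0.91],[0,0.01,0.91],[0,0,0.91]]}
{"delta_pos":[[-0.63,-0.53,-0.03],[-0.69,-0.46,-0.02],[-0.73,-0.38,-0.03],[-0.76,-0.29,-0.02],[-0.8,-0.21,-0.03],[-0.81,-0.13,-0.03],[-0.83,-0.03,-0.02]],"delta_rot":[[0,0,0.91],[0,0,0.91],[0,0.01,0.91],[0,0,0.91],[0,0,0.91],[0,0,0.91],[0,0,0.91]]}
```

```bash
python3 -m handwheel '{"delta_pos":[[0,-0.82,-0.03],[-0.09,-0.82,-0.02],[-0.18,-0.81,-0.03],[-0.27,-0.77,-0.02],[-0.35,-0.75,-0.03],[-0.42,-0.7,-0.02],[-0.51,-0.66,-0.03],[-0.57,-0.59,-0.02]],"delta_rot":[[0,0,0.91],[0,0,0.91],[0,0.01,0.91],[0,0,0.91],[0.01,0,0.91],[0,0,0.91],[0,0.01,0.91],[0,0,0.91]],"claw":[1,1,1,1,1,1,1,1]}'
python3 -m handwheel '{"delta_pos":[[-0.63,-0.53,-0.03],[-0.69,-0.46,-0.02],[-0.73,-0.38,-0.03],[-0.76,-0.29,-0.02],[-0.8,-0.21,-0.03],[-0.81,-0.13,-0.03],[-0.83,-0.03,-0.02],[0,0,0]],"delta_rot":[[0,0,0.91],[0,0,0.91],[0,0.01,0.91],[0,0,0.91],[0,0,0.91],[0,0,0.91],[0,0,0.91],[0,0,0]],"claw":[1,1,1,1,1,1,1,1]}'
cat > check.py <<'E'
from h import *
import sys
def check(names=('scene','top','wrist'),tag='c'):
  for n in names:
    p,P=cloud(n,tag+n); print(n,'can',can(P,.595,.335))
    for nm,z,x,y,ro in(('m c1',.103,.48,.22,.031),('m c2',.103,.486,.34,.031),('m c3',.103,.59,.214,.031),('jug',.115,.4734,.1,.033)):
        try: c=ring(P,x,y,z,ro); print(nm,c[0].round(4),c[1],stick(P,c[0],z-.07,z-.01,ro+.002,.063),'rim',stick(P,c[0],z-.012,z+.004,ro+.006,.06) if nm=='jug' else '')
        except Exception as e: print(nm,e)
    Z=P[...,2]; K=P[(abs(Z-.253)<.005)&(abs(P[...,0]-.6)<.06)&(abs(P[...,1]+.065)<.05)]; print('knob',len(K),K.mean(0) if len(K) else '')
E
python3 -c "
from check import *
check()"
```

```text
clock: 55.65
eef_pos: [0.4682, 0.0217, 0.3222]
ee_rot: [[-0.597, 0.802, -0.004], [0.802, 0.597, -0.002], [0.0, -0.004, -1.0]]
wrist_force: [-0.3, 0.0, 0.4]
finger_gap: 0.998
grip_force: 0.0
clock: 56.45
eef_pos: [0.4593, -0.1521, 0.3278]
ee_rot: [[0.124, 0.992, -0.004], [0.992, -0.124, -0.001], [-0.002, -0.004, -1.0]]
wrist_force: [0.1, 0.5, 0.6]
finger_gap: 1.0
grip_force: 0.0
scene can (538, ((571.30859375, 343.4481201171875), (61.76268768310547, 66.782958984375), 87.19774627685547))
m c1 [0.4812 0.2223] 132 (17, np.float64(-1.0), np.float64(0.06)) rim 
m c2 [0.4865 0.3432] 133 (11, np.float64(177.2), np.float64(1.0)) rim 
m c3 [0.5909 0.2171] 140 (15, np.float64(178.0), np.float64(0.73)) rim 
jug [0.4749 0.1053] 141 (68, np.float64(-88.2), np.float64(0.71)) rim (17, np.float64(-85.1), np.float64(0.06))
knob 47 [ 0.61425041 -0.0629079   0.2539678 ]
top can (367, ((570.4935302734375, 339.3095397949219), (63.90029525756836, 59.87226486206055), 88.13972473144531))
m c1 [0.4796 0.2172] 75 (39, np.float64(178.0), np.float64(0.38)) rim 
m c2 [0.4844 0.3381] 84 (51, np.float64(-165.6), np.float64(0.08)) rim 
m c3 [0.589  0.2123] 71 (31, np.float64(178.3), np.float64(0.68)) rim 
jug [0.4731 0.1   ] 90 (16, np.float64(-90.1), np.float64(0.75)) rim (8, np.float64(-87.8), np.float64(0.25))
knob 30 [ 0.61113429 -0.06747118  0.2542032 ]
wrist can (0, ((0.0, 0.0), (0.0, 0.0), 0.0))
m c1 [0.48 0.22] 0 (0, None) rim 
m c2 [0.486 0.34 ] 0 (0, None) rim 
m c3 [0.59  0.214] 0 (0, None) rim 
jug [0.4734 0.1   ] 0 (130, np.float64(-88.9), np.float64(1.0)) rim (3, None)
knob 570 [ 0.61164106 -0.06633573  0.25450105]
  return _methods._mean(a, axis=axis, dtype=dtype,
  ret = ret.dtype.type(ret / rcount)
```

View pics/cwrist.png

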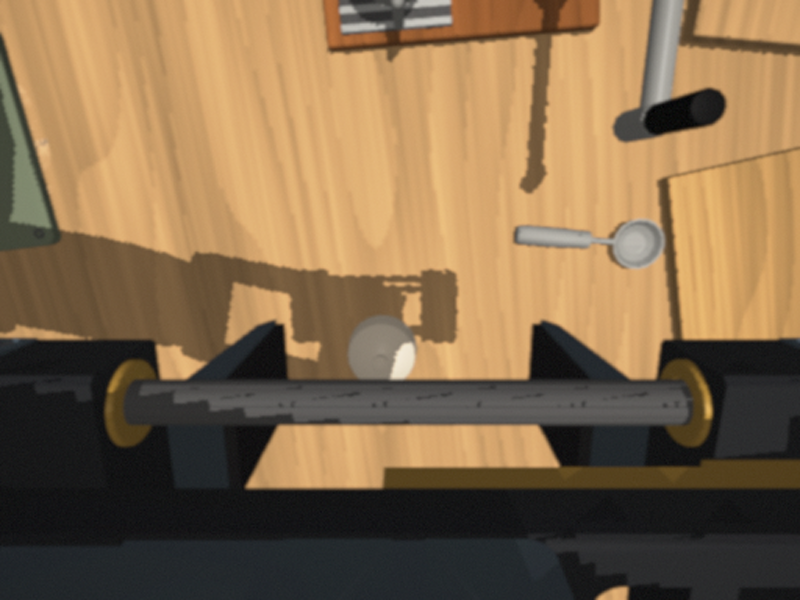

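The canister has been knocked about 26 mm towards the front, so I'll put it back on the square. In the wrist view the tap knob is still parked at (705,105).

```bash
python3 -c "
from plan import *
plan([(.571,.3414,.30,3.09)])"
```

```text
# (0.571, 0.3414, 0.3, 3.09) rows 18 err mm [ 0.1 -0.2 -0.1] q6~ -0.98
{"delta_pos":[[0.93,0.1,0.05],[0.91,0.18,0.05],[0.9,0.26,0.06],[0.86,0.34,0.05],[0.83,0.42,0.05],[0.79,0.5,0.05],[0.75,0.56,0.05],[0.68,0.63,0.06]],"delta_rot":[[0,0,-0.76],[0,0,-0.76],[0,0,-0.76],[0,0,-0.75],[0,-0.01,-0.76],[-0.01,0,-0.76],[0,0,-0.76],[0,0,-0.76]]}
{"delta_pos":[[0.63,0.69,0.05],[0.56,0.75,0.05],[0.49,0.79,0.05],[0.42,0.83,0.05],[0.35,0.87,0.06],[0.26,0.89,0.05],[0.17,0.92,0.05],[0.1,0.92,0.05]],"delta_rot":[[0,0,-0.76],[0,0,-0.76],[0,0,-0.75],[0,0,-0.76],[0,0,-0.76],[0,-0.01,-0.76],[-0.01,0,-0.76],[0,0,-0.76]]}
{"delta_pos":[[0.01,0.94,0.06],[-0.08,0.92,0.05]],"delta_rot":[[0,0,-0.76],[0,0,-0.75]]}
```

```bash
python3 -m handwheel '{"delta_pos":[[0.93,0.1,0.05],[0.91,0.18,0.05],[0.9,0.26,0.06],[0.86,0.34,0.05],[0.83,0.42,0.05],[0.79,0.5,0.05],[0.75,0.56,0.05],[0.68,0.63,0.06]],"delta_rot":[[0,0,-0.76],[0,0,-0.76],[0,0,-0.76],[0,0,-0.75],[0,-0.01,-0.76],[-0.01,0,-0.76],[0,0,-0.76],[0,0,-0.76]],"claw":[1,1,1,1,1,1,1,1]}'
python3 -m handwheel '{"delta_pos":[[0.63,0.69,0.05],[0.56,0.75,0.05],[0.49,0.79,0.05],[0.42,0.83,0.05],[0.35,0.87,0.06],[0.26,0.89,0.05],[0.17,0.92,0.05],[0.1,0.92,0.05]],"delta_rot":[[0,0,-0.76],[0,0,-0.76],[0,0,-0.75],[0,0,-0.76],[0,0,-0.76],[0,-0.01,-0.76],[-0.01,0,-0.76],[0,0,-0.76]],"claw":[1,1,1,1,1,1,1,1]}'
python3 -m handwheel '{"delta_pos":[[0.01,0.94,0.06],[-0.08,0.92,0.05],[0,0,0.9],[0,0,0.9],[0,0,0],[0,0,0]],"delta_rot":[[0,0,-0.76],[0,0,-0.75],[0,0,0],[0,0,0],[0,0,0],[0,0,0]],"claw":[1,1,1,1,1,1]}'
python3 - <<'E'
from h import *
from plan import *
s=r.state(); print(s['eef_pos'],s['ee_rot'][:,2])
p,P=cloud('wrist','w6'); print(can(P,.571,.341)); z=P[...,2]
for x,y,q,ro in((.486,.34,.103,.031),(.48,.22,.103,.031)):
    c=ring(P,x,y,q,ro); print(c,stick(P,c[0],q-.07,q-.01,ro+.002,.063))
print('scene',can(cloud('scene')[1],.571,.341))
plan([(.571,.3414,.18,3.09),(.571,.3414,.066,3.09)])
E
```

```text
clock: 57.4
eef_pos: [0.5093, 0.0703, 0.3161]
ee_rot: [[-0.577, 0.817, -0.0], [0.817, 0.577, -0.002], [-0.001, -0.001, -1.0]]
wrist_force: [-0.1, -0.2, 0.8]
finger_gap: 1.0
grip_force: 0.0
clock: 58.2
eef_pos: [0.5586, 0.2883, 0.3033]
ee_rot: [[-0.974, 0.226, 0.001], [0.226, 0.974, -0.001], [-0.001, -0.001, -1.0]]
wrist_force: [0.7, -0.0, -0.6]
finger_gap: 1.005
grip_force: 0.0
clock: 58.8
eef_pos: [0.5715, 0.3411, 0.2464]
ee_rot: [[-0.999, 0.052, 0.001], [0.052, 0.999, -0.002], [-0.001, -0.001, -1.0]]
wrist_force: [0.9, 0.4, 0.6]
finger_gap: 1.004
grip_force: 0.0
[0.57152156 0.34110801 0.24644596] [ 9.66807591e-04 -1.51543207e-03 -9.99998384e-01]
(3872, ((572.4409790039062, 340.35565185546875), (62.008506774902344, 62.38486862182617), 87.390869140625))
(array([0.48708879, 0.34011409]), 867, np.float64(0.0012924538342070915)) (390, np.float64(6.8), np.float64(0.2))
(array([0.48192291, 0.21974979]), 1028, np.float64(0.0013748842271616563)) (511, np.float64(172.5), np.float64(0.38))
scene (545, ((572.6577758789062, 343.77716064453125), (61.95124053955078, 64.83506774902344), 87.1356201171875))
# (0.571, 0.3414, 0.18, 3.09) rows 3 err mm [ 0.   0.1 -0.1] q6~ -0.98
# (0.571, 0.3414, 0.066, 3.09) rows 4 err mm [-0.   0.1 -0.1] q6~ -0.98
{"delta_pos":[[0.02,0,0.76],[0.02,0.01,0.76],[0.02,0,0.76],[0,0,0.95],[0,0,0.95],[0,0,0.95],[0,0,0.95]],"delta_rot":[[0,0.01,0],[0,0.01,0],[0,0.02,-0.01],[0,0,0],[0,0,0],[0,0,0],[0,0,0]]}
```

View pics/w6.png

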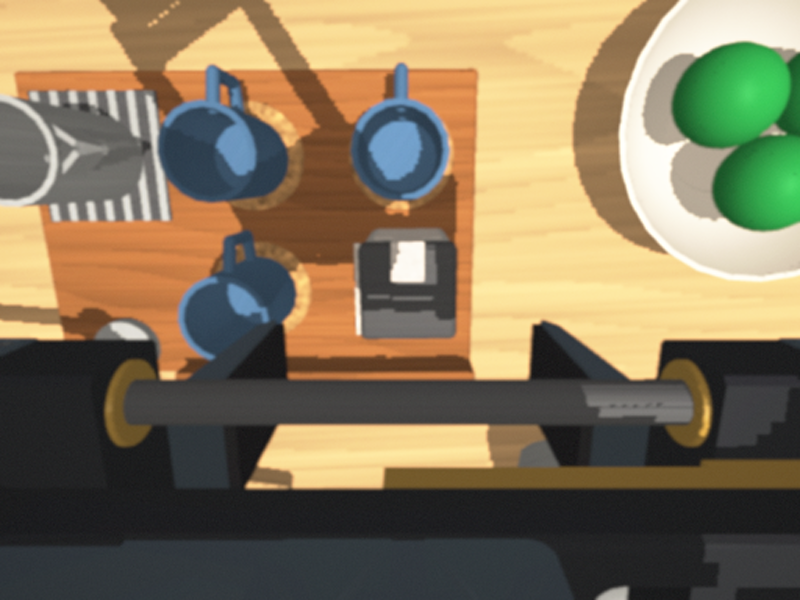

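The wrist view shows the mugs with their handles to the front (top of the picture). The canister at (405,285) is displaced to the front with its label strip to the front, and the space on both sides of it is free for the fingers.

```bash
python3 -m handwheel '{"delta_pos":[[-0.02,-0.02,0.86],[0,0,0.86],[0,0,0.86],[0,0,0.86],[0,0,0.86],[0,0,0.86],[0,0,0.8],[0,0,0]],"delta_rot":[[0,0,0],[0,0,0],[0,0,0],[0,0,0],[0,0,0],[0,0,0],[0,0,0],[0,0,0]],"claw":[1,1,1,1,1,1,1,1]}' 25
python3 -m handwheel '{"delta_pos":[[0,0,0],[0,0,0],[0,0,0],[0,0,0],[0,0,0],[0,0,0],[0,0,0],[0,0,0]],"delta_rot":[[0,0,0],[0,0,0],[0,0,0],[0,0,0],[0,0,0],[0,0,0],[0,0,0],[0,0,0]],"claw":[0.5,0.5,0.5,0.5,0.5,0.5,0.5,0.5]}'
```

```text
clock: 59.7
eef_pos: [0.572, 0.3387, 0.0657]
ee_rot: [[-0.999, 0.053, -0.002], [0.053, 0.999, -0.003], [0.002, -0.004, -1.0]]
wrist_force: [-1.2, -0.3, -0.1]
finger_gap: 1.002
grip_force: 0.0
clock: 60.5
eef_pos: [0.5739, 0.34, 0.069]
ee_rot: [[-0.999, 0.053, 0.004], [0.053, 0.999, 0.0], [-0.004, 0.0, -1.0]]
wrist_force: [-0.2, 0.5, 6.2]
finger_gap: 0.682
grip_force: 24.9
```

```bash
python3 -m handwheel '{"delta_pos":[[0,0,-0.3],[-0.2,-0.04,0],[-0.3,-0.06,0],[-0.3,-0.06,0],[0,0,0],[0,0,0.2],[0,0,0.06],[0,0,0]],"delta_rot":[[0,0,0],[0,0,0],[0,0,0],[0,0,0],[0,0,0],[0,0,0],[0,0,0],[0,0,0]],"claw":[0.5,0.5,0.5,0.5,0.5,0.5,0.5,0.5]}'
python3 -m handwheel '{"delta_pos":[[0,0,0.02],[0,0,0.02],[0,0,0]],"delta_rot":[[0,0,0],[0,0,0],[0,0,0]],"claw":[0.5,0.5,0.5]}'
```

```text
clock: 61.3
eef_pos: [0.5967, 0.3333, 0.0689]
ee_rot: [[-0.999, 0.053, 0.002], [0.053, 0.999, -0.002], [-0.002, -0.002, -1.0]]
wrist_force: [-0.3, 0.2, -0.9]
finger_gap: 0.677
grip_force: 24.9
clock: 61.6
eef_pos: [0.5968, 0.3334, 0.0689]
ee_rot: [[-0.999, 0.053, 0.003], [0.053, 0.999, -0.001], [-0.003, -0.001, -1.0]]
wrist_force: [-1.4, -1.6, 4.4]
finger_gap: 0.678
grip_force: 24.9
```

Touched down. I'll release, rise, and take a wide look with all the cameras.

```bash
python3 -m handwheel '{"delta_pos":[[0,0,0],[0,0,0],[0,0,0],[0,0,-0.4],[0,0,-1],[0,0,-1],[0,0,-1],[0,0,-1]],"delta_rot":[[0,0,0],[0,0,0],[0,0,0],[0,0,0],[0,0,0],[0,0,0],[0,0,0],[0,0,0]],"claw":[0.9,0.9,0.9,0.9,0.9,1,1,1]}'
python3 -m handwheel '{"delta_pos":[[0,0,-1],[0,0,-1],[0,0,-1],[0,0,-1],[0,0,0],[0,0,0]],"delta_rot":[[0,0,0],[0,0,0],[0,0,0],[0,0,0],[0,0,0],[0,0,0]],"claw":[1,1,1,1,1,1]}'
python3 -c "
from check import *
check(tag='d')
from plan import *
plan([(.52,.1,.35,2.3),(.611,-.066,.335,1.43)])"
```

```text
clock: 62.4
eef_pos: [0.5967, 0.3337, 0.2019]
ee_rot: [[-0.999, 0.053, 0.003], [0.053, 0.999, -0.001], [-0.003, -0.0, -1.0]]
wrist_force: [1.1, 0.4, -0.6]
finger_gap: 1.002
grip_force: 0.0
clock: 63.0
eef_pos: [0.5964, 0.3338, 0.3207]
ee_rot: [[-0.999, 0.053, 0.004], [0.053, 0.999, -0.0], [-0.004, -0.0, -1.0]]
wrist_force: [0.9, 0.7, 0.1]
finger_gap: 0.999
grip_force: 0.0
scene can (557, ((595.5744018554688, 336.76708984375), (63.30036163330078, 65.55592346191406), 88.03754425048828))
m c1 [0.4813 0.2222] 128 (16, np.float64(177.9), np.float64(0.12)) rim 
m c2 [0.4864 0.3431] 134 (11, np.float64(176.9), np.float64(1.0)) rim 
m c3 [0.591  0.2169] 140 (16, np.float64(178.2), np.float64(0.63)) rim 
jug [0.475  0.1055] 146 (67, np.float64(-88.0), np.float64(0.7)) rim (15, np.float64(84.4), np.float64(0.2))
knob 44 [ 0.61440541 -0.06275443  0.25484559]
top can (300, ((593.3572998046875, 330.8812255859375), (61.046878814697266, 60.157772064208984), 88.19647979736328))
m c1 [0.4795 0.2174] 76 (39, np.float64(178.9), np.float64(0.38)) rim 
m c2 [0.4846 0.3384] 79 (28, np.float64(178.3), np.f
[... 731 characters left out ...]
r mm [ 0.   0.1 -0.1] q6~ -0.54
# (0.611, -0.066, 0.335, 1.43) rows 8 err mm [ 0. -0. -0.] q6~ 0.03
{"delta_pos":[[0.23,-0.88,-0.12],[0.16,-0.89,-0.11],[0.08,-0.91,-0.12],[0,-0.91,-0.12],[-0.08,-0.91,-0.11],[-0.16,-0.89,-0.12],[-0.24,-0.88,-0.12],[-0.32,-0.85,-0.12]],"delta_rot":[[0,0,0.73],[-0.01,0,0.73],[0,0,0.73],[0,0,0.73],[0,0,0.73],[-0.01,0,0.73],[0,0,0.73],[0,0,0.73]]}
{"delta_pos":[[-0.38,-0.82,-0.11],[-0.77,-0.18,0.06],[-0.78,-0.09,0.06],[-0.79,-0.01,0.07],[-0.79,0.08,0.06],[-0.77,0.16,0.06],[-0.75,0.24,0.06],[-0.72,0.33,0.07]],"delta_rot":[[0,0,0.73],[0,0,0.91],[0,0,0.9],[0,0,0.91],[0,0,0.9],[0,0,0.91],[0,0,0.91],[0,0,0.9]]}
{"delta_pos":[[-0.68,0.4,0.06]],"delta_rot":[[0,0,0.91]]}
```

```bash
python3 -m handwheel '{"delta_pos":[[0.23,-0.88,-0.12],[0.16,-0.89,-0.11],[0.08,-0.91,-0.12],[0,-0.91,-0.12],[-0.08,-0.91,-0.11],[-0.16,-0.89,-0.12],[-0.24,-0.88,-0.12],[-0.32,-0.85,-0.12]],"delta_rot":[[0,0,0.73],[-0.01,0,0.73],[0,0,0.73],[0,0,0.73],[0,0,0.73],[-0.01,0,0.73],[0,0,0.73],[0,0,0.73]],"claw":[1,1,1,1,1,1,1,1]}' 4
python3 -m handwheel '{"delta_pos":[[-0.38,-0.82,-0.11],[-0.77,-0.18,0.06],[-0.78,-0.09,0.06],[-0.79,-0.01,0.07],[-0.79,0.08,0.06],[-0.77,0.16,0.06],[-0.75,0.24,0.06],[-0.72,0.33,0.07]],"delta_rot":[[0,0,0.73],[0,0,0.91],[0,0,0.9],[0,0,0.91],[0,0,0.9],[0,0,0.91],[0,0,0.91],[0,0,0.9]],"claw":[1,1,1,1,1,1,1,1]}'
python3 -m handwheel '{"delta_pos":[[-0.68,0.4,0.06],[0,0,0],[0,0,0]],"delta_rot":[[0,0,0.91],[0,0,0],[0,0,0]],"claw":[1,1,1]}'
python3 -c "
from plan import *
print(r.state()['ee_rot'][:,2])
plan([(.6115,-.0663,.335,1.43,1),(.6115,-.0663,.222,1.43)])"
```

```text
clock: 63.95
eef_pos: [0.5281, 0.125, 0.3466]
ee_rot: [[-0.727, 0.687, 0.0], [0.687, 0.727, 0.0], [0.0, 0.0, -1.0]]
wrist_force: [0.2, -0.3, -0.2]
finger_gap: 0.999
grip_force: 0.0
clock: 64.75
eef_pos: [0.6001, -0.0458, 0.3364]
ee_rot: [[0.036, 0.999, 0.0], [0.999, -0.036, 0.001], [0.001, 0.0, -1.0]]
wrist_force: [0.1, -0.5, -0.4]
finger_gap: 0.999
grip_force: 0.0
clock: 65.05
eef_pos: [0.6111, -0.0657, 0.3347]
ee_rot: [[0.14, 0.99, -0.0], [0.99, -0.14, 0.002], [0.002, -0.0, -1.0]]
wrist_force: [0.1, 0.5, -0.8]
finger_gap: 1.001
grip_force: 0.0
[-9.98383522e-05  1.91524759e-03 -9.99998161e-01]
# (0.6115, -0.0663, 0.335, 1.43) rows 1 err mm [ 0.1 -0.1  0. ] q6~ 0.03
# (0.6115, -0.0663, 0.222, 1.43) rows 4 err mm [ 0.  -0.1 -0.1] q6~ 0.03
{"delta_pos":[[-0.02,0.02,-0.01],[0,0,0.94],[0,0,0.94],[0,0,0.95],[0,0,0.94]],"delta_rot":[[0,-0.02,0.01],[0,0,0],[0,0,0],[0,0,0],[0,0,0]]}
```

```bash
python3 -m handwheel '{"delta_pos":[[-0.02,0.02,0],[0,0,0.94],[0,0,0.94],[0,0,0.94],[0,0,0.9],[0,0,0],[0,0,0],[0,0,0]],"delta_rot":[[0,0,0],[0,0,0],[0,0,0],[0,0,0],[0,0,0],[0,0,0],[0,0,0],[0,0,0]],"claw":[1,1,1,1,1,0.1,0.1,0.1]}' 4
python3 -m handwheel '{"delta_pos":[[0,0,0],[0,0,0],[0,0,0],[0,0,0],[0,0,0],[0,0,0],[0,0,0],[0,0,0]],"delta_rot":[[0,0,0],[0,0,0],[0,0,0],[0,0,0],[0,0,0],[0,0,0],[0,0,0],[0,0,0]],"claw":[0.1,0.1,0.1,0.1,0.1,0.1,0.1,0.1]}'
python3 -c "
from plan import *
arc(np.radians(176.2),-.05,H=(.633,.092),z=float(r.state()['eef_pos'][2]))" | grep -v '#'
```

```text
clock: 65.85
eef_pos: [0.6133, -0.066, 0.2266]
ee_rot: [[0.14, 0.99, 0.006], [0.99, -0.14, 0.001], [0.001, 0.006, -1.0]]
wrist_force: [-0.8, 0.4, 0.5]
finger_gap: 0.767
grip_force: 0.0
clock: 66.65
eef_pos: [0.6124, -0.0664, 0.2244]
ee_rot: [[0.14, 0.99, 0.003], [0.99, -0.14, 0.001], [0.001, 0.003, -1.0]]
wrist_force: [-0.5, 0.1, 1.4]
finger_gap: 0.194
grip_force: 4.0
radius 0.15974028051541397 phi 262.5963733998333 yaw 1.4299013241301637
{"delta_pos":[[0.01,-0.53,0],[0.02,-0.54,0],[0.03,-0.54,0],[0.02,-0.53,0],[0.02,-0.54,0],[0.03,-0.53,0],[0.03,-0.54,0],[0.02,-0.53,0]],"delta_rot":[[0.02,-0.01,0.82],[0,0,0.82],[0,0,0.83],[0,0,0.82],[0,0,0.82],[0,0,0.82],[0,0,0.83],[0,0,0.81]]}
{"delta_pos":[[0.03,-0.54,0],[0.03,-0.53,0],[0.03,-0.54,0],[0.04,-0.53,0],[0.03,-0.54,0],[0.03,-0.53,0],[0.04,-0.54,0]],"delta_rot":[[0,0,0.83],[0,0,0.82],[0,0,0.82],[0,0,0.83],[0,0,0.82],[0,0,0.82],[0,0,0.82]]}
```

```bash
python3 -m handwheel '{"delta_pos":[[0.01,-0.53,0],[0.02,-0.54,0],[0.03,-0.54,0],[0.02,-0.53,0],[0.02,-0.54,0],[0.03,-0.53,0],[0.03,-0.54,0],[0.02,-0.53,0]],"delta_rot":[[0,0,0.82],[0,0,0.82],[0,0,0.83],[0,0,0.82],[0,0,0.82],[0,0,0.82],[0,0,0.83],[0,0,0.81]],"claw":[0.1,0.1,0.1,0.1,0.1,0.1,0.1,0.1]}'
python3 -m handwheel '{"delta_pos":[[0.03,-0.54,0],[0.03,-0.53,0],[0.03,-0.54,0],[0.04,-0.53,0],[0.03,-0.54,0],[0.03,-0.53,0],[0.03,-0.4,0],[0,0,0]],"delta_rot":[[0,0,0.83],[0,0,0.82],[0,0,0.82],[0,0,0.83],[0,0,0.82],[0,0,0.82],[0,0,0.82],[0,0,0]],"claw":[0.1,0.1,0.1,0.1,0.1,0.1,0.1,0.1]}'
python3 -m handwheel '{"delta_pos":[[0,0,0]],"delta_rot":[[0,0,0]],"claw":[0.1]}'
```

```text
clock: 67.45
eef_pos: [0.5049, -0.0026, 0.2244]
ee_rot: [[0.804, 0.595, 0.006], [0.595, -0.804, 0.002], [0.005, 0.002, -1.0]]
wrist_force: [4.2, 1.8, -1.7]
finger_gap: 0.199
grip_force: 4.0
clock: 68.25
eef_pos: [0.4736, 0.0997, 0.2244]
ee_rot: [[0.999, -0.048, 0.004], [-0.048, -0.999, 0.002], [0.004, -0.002, -1.0]]
wrist_force: [0.7, 0.8, 0.1]
finger_gap: 0.193
grip_force: 4.0
clock: 68.35
eef_pos: [0.4736, 0.0986, 0.2244]
ee_rot: [[0.999, -0.047, 0.004], [-0.047, -0.999, 0.001], [0.003, -0.001, -1.0]]
wrist_force: [1.4, 0.6, 0.2]
finger_gap: 0.197
grip_force: 4.0
```

```bash
python3 -m handwheel '{"delta_pos":[[0,-0.12,0],[0,0,0],[0,0,0],[0,0,0],[0,0,0],[0,0,0],[0,0,0],[0,0,0]],"delta_rot":[[0,0,0],[0,0,0],[0,0,0],[0,0,0],[0,0,0],[0,0,0],[0,0,0],[0,0,0]],"claw":[0.1,0.1,0.1,0.1,0.6,0.6,0.6,0.6]}'
python3 -m handwheel '{"delta_pos":[[0,0,0],[0,0,-0.8],[0,0,-0.9],[0,0,-0.9],[0,0,-0.9],[-0.9,0,0],[-0.9,0,0],[-0.9,0,0]],"delta_rot":[[0,0,0],[0,0,0],[0,0,0],[0,0,0],[0,0,0],[0,0,0],[0,0,0],[0,0,0]],"claw":[0.6,0.6,0.6,0.6,0.6,0.6,0.6,0.6]}'
python3 - <<'E'
from h import *
for n in('scene','top','wrist'):
    p,P=cloud(n,'e'+n); Z=P[...,2]; K=P[(abs(Z-.254)<.005)&(abs(P[...,0]-.475)<.03)&(abs(P[...,1]-.1)<.04)]
    c=ring(P,.4746,.1025,.115,.033); print(n,'knob',len(K),K.mean(0) if len(K) else '','jug',c[0],c[1],'can',can(P,.596,.334)[1])
    for x,y in((.48,.22),(.486,.34),(.59,.214)): print(ring(P,x,y,.103,.031)[0].round(4))
E
```

```text
clock: 69.15
eef_pos: [0.4733, 0.1021, 0.2241]
ee_rot: [[0.999, -0.05, 0.002], [-0.05, -0.999, 0.001], [0.002, -0.001, -1.0]]
wrist_force: [-0.2, 0.0, -0.2]
finger_gap: 0.513
grip_force: 0.0
clock: 69.95
eef_pos: [0.3914, 0.106, 0.329]
ee_rot: [[0.999, -0.05, 0.003], [-0.05, -0.999, 0.001], [0.003, -0.001, -1.0]]
wrist_force: [-0.0, 0.2, -0.3]
finger_gap: 0.6
grip_force: 0.0
scene knob 41 [0.47595214 0.10458338 0.25429412] jug [0.47488829 0.10517727] 116 can ((595.3172607421875, 336.4351806640625), (63.04060745239258, 66.23272705078125), 88.07022094726562)
[0.4814 0.2223]
[0.4863 0.3433]
[0.5909 0.217 ]
top knob 30 [0.47349071 0.09991541 0.25452443] jug [0.47330289 0.10022002] 80 can ((593.2327880859375, 331.3448791503906), (62.34810256958008, 59.55511474609375), 89.5040512084961)
[0.4796 0.2174]
[0.4844 0.3383]
[0.5888 0.2123]
wrist knob 439 [0.47496024 0.10201643 0.25514612] jug [0.47552588 0.10245264] 600 can ((578.365234375, 333.76446533203125), (62.35662841796875, 28.910938262939453), 89.41563415527344)
[0.4817 0.2192]
[0.4868 0.3399]
[0.5911 0.2139]
```

View pics/escene.png

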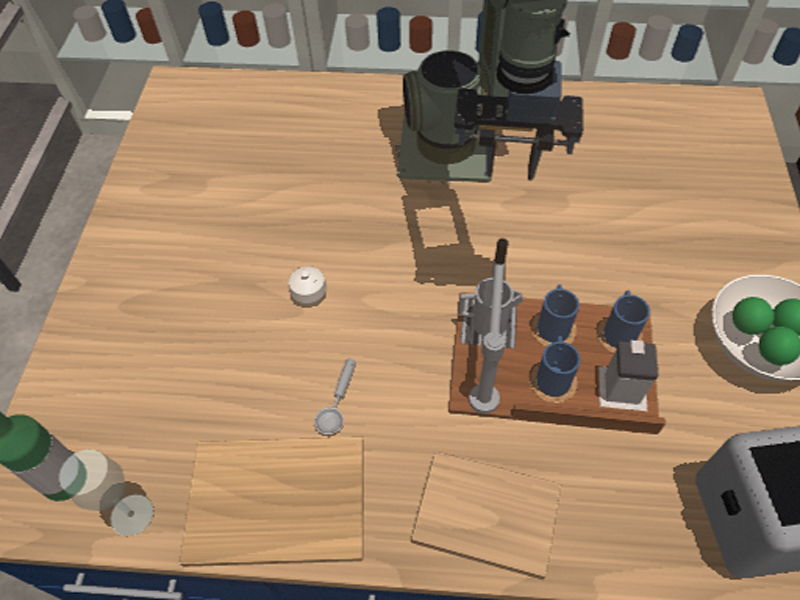

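The scene view shows the tap arm over the jug with its knob at (501,250), and the mugs and canister in place. All three cameras put the nozzle axis within about 1 mm of the jug's mouth.

```bash
python3 -c "
from rig import r
print(r.state()['joint_vel']); print(r.job_done())"
```

```text
[-0.00890812  0.03672365 -0.02999581 -0.00388251 -0.01916895 -0.00132511]
the job is handed in; nothing more can be done
None
```

I handed the job in at about 70 s of the 210 s limit: the canister, jug and all three mugs are in place, and the tap nozzle is over the middle of the jug's mouth; the canister got knocked about 26 mm mid-run and I put it back before the final tap swing.

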